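# Pin a shelf fence to its display plinth with a quarter-turn thumbscrew

### The job

Slide the brass fence along the plinth's groove, towards the gift box, until the keyed hole in its foot lies over the keyed hole of the rail hidden beneath, and pass the red thumbscrew from the fixings block down through both, finding the lower hole by feel. Press the thumbscrew down against its spring, turn it a quarter turn clockwise so that it stays locked down, and let go. Feel gently rather than force anything, keep the fence in its groove, and leave the gift box, jar, card stand and brass plug as they are.

Things in the scene. Friction and masses are not known exactly. Their poses are not given: they have to be found in the camera images.
- plinth: Fixed walnut display plinth, 150 (x) x 360 (y) x 38 mm high. A groove 62 mm wide, 6 mm deep runs along its y from y = -124 to +112 mm at x = 0. The groove's floor is a dark steel rail 4 mm thick: top 32 mm, underside 28 mm above the plinth's underside, hollow below. Origin: on the underside, under the groove's middle line; z up.
- rail_hole (a point): Nominal place of the rail's keyed through hole (x = 0, y = 0 of the plinth, at the rail's top; axes as the plinth's). The real hole is on the middle line up to 18 mm either way along y, differently each time, hidden under the fence's foot: feel for it, slowly (over 40 N scars the hard rail). Shape: a 14.5 mm square plus a slot 21.8 mm in x by 8.2 mm in y.
- fence: Loose brass shelf fence, about 0.45 kg, lying in the groove and sliding along it (1 mm side play), axes as the plinth's. Foot 60 (x) x 122 (y) x 6 mm, y = -38 to +84 mm, top flush with the plinth's. Upright 120 mm wide, 8 mm thick at y = 76 to 84 mm, top edge 72 mm over the foot's underside. Origin: centre of its keyed hole, on the underside.
- foot_hole (a point): Centre of the keyed hole at the top of the fence's foot, 6 mm above the fence's origin: a 15 mm square plus a slot 22.4 mm in x by 8.8 mm in y. It starts 34 to 56 mm short of the nominal rail hole, on the plinth's -y side.
- screw: Loose 60 g quarter-turn thumbscrew, 58 mm tall, upright in the fixings block. Origin: its lower tip; z up. Cross-foot 19 (along x) x 5.5 (y) mm, 6.5 mm high, lowest 1.5 mm tapering to 17 x 4; 12 mm shank; red 32 mm flange 23.5 to 28 mm up; red wing 32 (along x) x 12 (y) mm, 28 to 58 mm up. Cross-foot along the plinth's x, it passes the keyed holes.
- collar (a point): Underside centre of the screw's 30 mm steel collar, 5 mm thick, sprung on the shank: 13.5 mm above the tip when free, 18.5 mm when pushed home (5 N to start, 11 N at home). It cannot pass the holes; it rests on the fence's foot. Pushed at least 3 mm, the cross-foot is under the rail and can turn; the spring then holds it up against the rail.
- wing (a point): Grip point on the screw's axis, 50 mm above the tip, 8 mm below the wing's top; axes as the screw's: fingers close along y on 12 mm. Turns 90 degrees clockwise from above to lock (stops block the other way and beyond about 105 degrees). Tip above the plinth's underside: on the rail 32 mm, through but unlocked 24.5, pushed home 19.5, locked 21.5.
- block: Fixed pale wooden fixings block, 60 (x) x 130 (y) x 30 mm high, with two 25 mm holes 20 mm deep at y = -35 and +35 mm: one holds the thumbscrew (collar resting on the block's top), the other the brass plug. Origin: centre of the underside.
- plug: Brass blanking plug, its 30 mm head standing 6 mm above the fixings block. Leave it. Origin: its lower end, 15 mm below the head.
- giftbox: Loose orange and brown gift box, 92 x 52 x 58 mm, on the plinth beyond the groove's +y end. Leave it. Origin: centre of the underside.
- jar: Closed brown jar, 68 mm across, 100 mm high, on the counter. Leave it. Origin: centre of the underside.
- cardstand: Brass card stand with a blank card, 30 x 80 x 70 mm, on the counter. Leave it. Origin: centre of the underside.
Things that resemble listed ones, but are neither listed nor needed, are in the scene too. Of the things that look like the screw, the middle-sized one is meant. Of the things shaped like the fence, the brass one is meant.

How it is judged:
By the outcome, as a careful person would: the job done as asked, in the order asked, and still so for the second after the job is handed in, with the robot touching nothing.
It also fails if it takes over 69 s, if anything falls off the work surface, if the arm or the gripper's body presses on something with over 40 N, if the wrist force passes 120 N, or if a joint passes its speed limit or range.

### The arm

A 6-joint arm with a two-finger parallel gripper is mounted at the origin on the work surface. World frame = base frame: x ahead of the robot, y to its left, z up, the work surface at z = 0. Lengths are in m, angles in degrees, forces in N, time in s.
With the tool pointing down it reaches from about 0.325 to 0.85 m from the base axis. Payload 4.4 kg.
Tool frame: the origin (TCP) lies at the very end of the fingers, on their centre line; the grasp point (between the pads) lies 19 mm behind it; z points along the fingers, x is the direction in which the jaws open and shut, and the axes are right-handed (so a half turn about z gives the same grasp; the last joint's range is limited). The gripper opens to 94 mm and grips with 3 to 60 N. Pads are 16 mm wide; open, the fingers measure 119 mm over their backs; the gripper's body (75 mm by 177 mm) begins 78 mm behind the grasp point.
Start: joints at [-74.57, 11.837, 88.321, -0, 79.842, -8.623], TCP at [0.234, -0.525, 0.205] pointing down, gripper open.
Joint ranges: [-156.59, 156.59], [-49.26, 127.26], [12.9, 141.05], [-63.56, 243.56], [4.71, 150.69], [-161.64, 161.64]. Speed limits (degrees/s): [159.86, 159.86, 180, 180, 180, 180].

### API

Orientations are given as [roll, pitch, yaw] about the fixed x, y, z axes, in that order (R = Rz(yaw) Ry(pitch) Rx(roll)).
In Python, from rig import monitor, vision, arm gives the robot as it stands.
- The arm moves only by the shell command python3 -m jog 'ROWS'. ROWS is a JSON object of lists of equal length, an entry for each row: "offset": the shift along the tool's x, y, z in cm, a list of three; "twist": the turn about the tool's z in rad; "claw": the finger opening in cm, from 0 to 9.4. A call has 1 to 20 rows; each row shifts and turns the pose as measured when the row begins, along the tool's axes as they then stand; what a row does not reach is not made up. A row lasts 1/8 s, in which the tool goes at most 62.5 mm and 10.7 degrees, less where a joint would pass 70% of its speed; a pose out of reach is approached as far as the arm can. A call with a gripper value outside its range is refused whole. The fingers move at their own pace and stop on an object; the grip force is fixed at half the most. Time passes only in rows, so rows that do not move let the fingers close. It gives the time, the measured TCP pose, the force and the opening at its end, in the units of the state.
- monitor.get_obs(): the state, without advancing time (a new reading comes with each control period).
- vision.capture(name): name is "scene" or "top" or "wrist"; returns the picture (400x640x3 uint8, red, green, blue); there is no depth.
- vision.get_calibration(name): a dict with "intrinsics" (3x3 intrinsics, pixels), "view" (4x4, takes a point from world to camera coordinates); the wrist camera has in their place "tool_from_camera" (4x4, takes a point from camera to tool coordinates, whose origin is the TCP and whose axes are the tool frame's). Camera axes: x right, y down, z forward; pixel columns grow to the right and rows downward; lengths in m; the calibration is good to about 2 mm. A picture is of the moment at which its call begins: read the wrist's pose just before it. get_calibration takes no time and is no camera call.
- arm.sign_off(): hands the job in, once; it reports no verdict.
The state is a dict: "time": time; "q": joint angles; "joint_vel": joint speeds; "joint_efforts": joint torques, N m; "tcp_pos": TCP position; "eef_rot": TCP orientation; "contact_force": force on the tool from outside, world axes, zero at the start; "ft_torque": the same for the moment, N m; "finger_gap": opening from 0.0 (shut) to 1.0 (fully open).
Only numpy, scipy, OpenCV 4.12 (cv2) and the standard library are available. Lean on these libraries where they do the work, as an engineer would, in place of code of your own. Each camera call takes 0.05 s, during which the arm holds its last target.

## Working session

There is one attempt and no reset: what is moved stays moved. The work goes in short steps, Python scripts to look and compute and a shell command to move; the robot and the scene stay as the last step left them, time stands still between calls to the robot, and variables do not carry over. Pictures are saved under pics/ and viewed, and the job is handed in when it is done.

```bash
ls; mkdir -p pics
python3 - <<'E'
from rig import monitor, vision
import cv2
print(monitor.get_obs())
for n in ("scene","top","wrist"):
    im=vision.capture(n); cv2.imwrite(f"pics/{n}0.png",im[:,:,::-1])
    c=vision.get_calibration(n); print(n,{k:(v if isinstance(v,str) else __import__('numpy').round(v,4).tolist()) for k,v in c.items()})
E
```

```text
pics
{'time': 0.0, 'q': array([-7.45713382e+01,  1.18838740e+01,  8.84021723e+01, -1.43474672e-04,
        7.98408991e+01, -8.62297889e+00]), 'joint_vel': array([ 0.06715591,  0.04110725, -0.00442813, -0.06058598, -0.00578681,
       -0.16940266]), 'joint_efforts': array([ 8.67305807e-04, -3.70871902e+01, -2.81413901e+01,  7.00569875e-02,
        3.63075407e-02, -1.63915743e-04]), 'tcp_pos': array([ 0.23412491, -0.52431708,  0.20431627]), 'eef_rot': array([-1.79981106e+02,  1.25531614e-01, -6.59483132e+01]), 'contact_force': array([-0.2787036 ,  0.63844188,  0.16839893]), 'ft_torque': array([ 0.01187867,  0.00615869, -0.04887458]), 'finger_gap': 0.9978085384134011}
scene {'intrinsics': [[379.0245, 0.0, 311.29], [0.0, 379.0245, 198.5208], [0.0, 0.0, 1.0]], 'view': [[0.3502, 0.9365, -0.0199, -0.1914], [0.6436, -0.256, -0.7212, -0.3115], [-0.6805, 0.2398, -0.6924, 1.3044], [0.0, 0.0, 0.0, 1.0]]}
top {'intrinsics': [[434.7564, 0.0, 319.3078], [0.0, 434.7564, 200.6517], [0.0, 0.0, 1.0]], 'view': [[0.0115, -0.9999, -0.0017, -0.0076], [-0.9934, -0.0113, -0.1139, 0.5591], [0.1139, 0.003, -0.9935, 1.2265], [0.0, 0.0, 0.0, 1.0]]}
wrist {'intrinsics': [[279.3649, 0.0, 316.2575], [0.0, 279.3649, 200.5171], [0.0, 0.0, 1.0]], 'tool_from_camera': [[1.0, -0.0013, -0.0002, 0.0], [0.0013, 0.9725, 0.2327, -0.067], [-0.0001, -0.2327, 0.9725, -0.1801], [0.0, 0.0, 0.0, 1.0]]}
```

View pics/scene0.png

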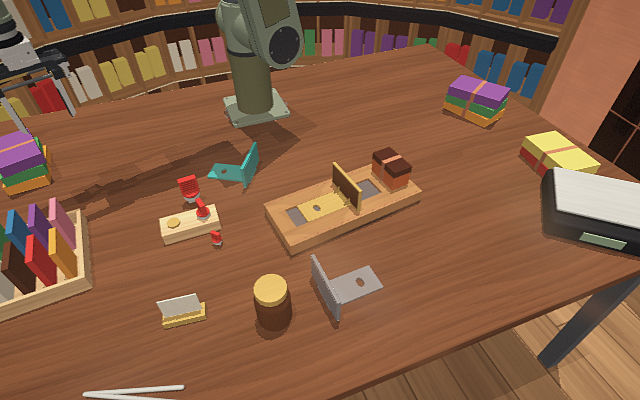

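View pics/top0.png

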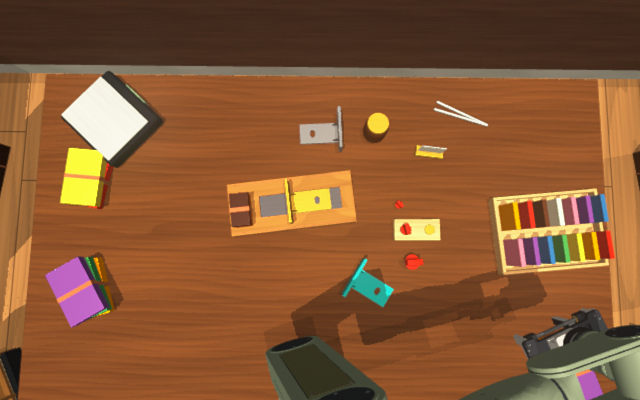

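View pics/wrist0.png

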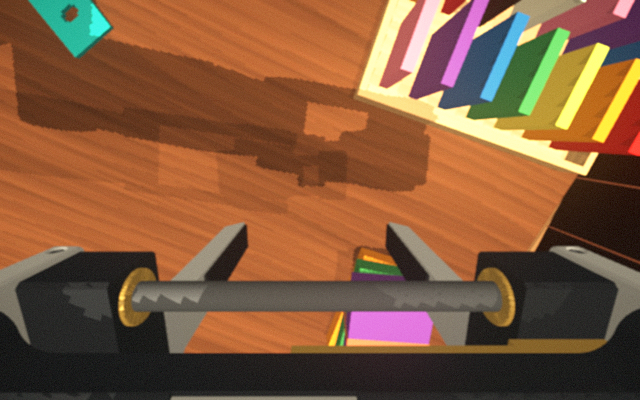

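Screw look-alikes in the top view are at (399,204), small and on the counter; (406,229), in the block; and (414,262), large and on the counter. The description points to the one in the block. Fence look-alikes are brass (305,200), teal (370,287) and grey (321,132), and the brass one is meant. I'll check with a close crop.

Run:
```python
import cv2,numpy as np
t=cv2.imread("pics/top0.png"); s=cv2.imread("pics/scene0.png")
a=cv2.resize(t[165:275,220:450],None,fx=3.4,fy=3.4,interpolation=cv2.INTER_CUBIC)
cv2.imwrite("pics/topcrop.png",a)
b=cv2.resize(s[140:260,150:430],None,fx=2.8,fy=2.8,interpolation=cv2.INTER_CUBIC)
cv2.imwrite("pics/scenecrop.png",b)
```

```text
(no output)
```

View pics/topcrop.png

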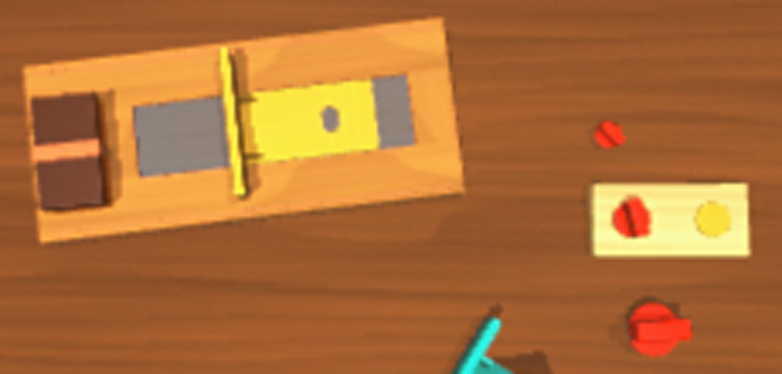

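View pics/scenecrop.png

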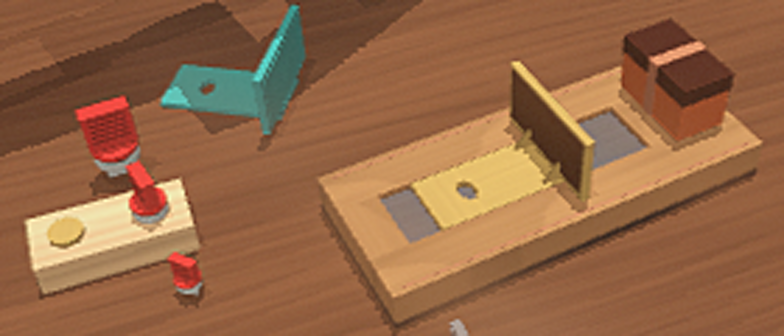

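The crop confirms that the block's screw at (406,229) is the middle-sized red one, and that the brass fence lies in the plinth groove. Next I'll measure positions.

```bash
cat > h.py <<'E'
import numpy as np,cv2
from rig import vision
from scipy.spatial.transform import Rotation as R
def ray(name,px,z,tcp=None,rot=None):
    c=vision.get_calibration(name);K=np.array(c['intrinsics'])
    px=np.atleast_2d(px).astype(float)
    d=np.c_[px,np.ones(len(px))]@np.linalg.inv(K).T
    if name=='wrist':
        T=np.array(c['tool_from_camera']);Rw=R.from_euler('xyz',rot,degrees=True).as_matrix()
        d=d@(Rw@T[:3,:3]).T;o=Rw@T[:3,3]+tcp
    else:
        V=np.array(c['view']);d=d@V[:3,:3];o=-V[:3,:3].T@V[:3,3]
    return o+d*((z-o[2])/d[:,2])[:,None]
E
python3 - <<'E'
from h import *
t=cv2.imread("pics/top0.png")
hsv=cv2.cvtColor(t,cv2.COLOR_BGR2HSV)
np.set_printoptions(precision=4,suppress=True)
f=lambda p:np.array(p)/3.4+[220,165]-0.35
C=ray('top',f([(24,67),(443,18),(464,192),(40,242)]),.038)
print("plinth corners",C,"c",C.mean(0),"len",np.linalg.norm(C[0]-C[1]),np.linalg.norm(C[1]-C[2]))
e=(C[0]+C[3]-C[1]-C[2]);print("y dir yaw",np.degrees(np.arctan2(-e[0],e[1])))
B=ray('top',f([(593,184),(748,184),(749,256),(593,256)]),.030)
print("block",B,B.mean(0),np.linalg.norm(B[0]-B[1]),np.linalg.norm(B[1]-B[2]))
print("foot hole",ray('top',f([(330,119)]),.038))
print("foot end corners",ray('top',f([(373,81),(380,148)]),.038))
print("plug head", ray('top',f([(712,219)]),.036))
m=cv2.inRange(hsv,(0,170,120),(6,255,255))
n,l,s,c=cv2.connectedComponentsWithStats(m)
for i in range(1,n):
    if s[i,4]>20 and 380<c[i,0]<430:
        print(s[i],c[i])
h=hsv[222:238,398:416];
E
python3 - <<'E'
import cv2
t=cv2.imread("pics/top0.png");cv2.imwrite("pics/sc.png",cv2.resize(t[215:245,388:448],None,fx=12,fy=12,interpolation=cv2.INTER_CUBIC))
E
```

```text
plinth corners [[ 0.6029  0.2673  0.038 ]
 [ 0.6493 -0.0891  0.038 ]
 [ 0.5007 -0.1073  0.038 ]
 [ 0.4546  0.2486  0.038 ]] c [0.5519 0.0799 0.038 ] len 0.35942517957065556 0.14968433544175241
y dir yaw 7.393394339018712
block [[ 0.5093 -0.2174  0.03  ]
 [ 0.5108 -0.3488  0.03  ]
 [ 0.4499 -0.3484  0.03  ]
 [ 0.4484 -0.2169  0.03  ]] [ 0.4796 -0.2829  0.03  ] 0.1314348344246975 0.060850138388632145
foot hole [[0.5613 0.0063 0.038 ]]
foot end corners [[ 0.5943 -0.0298  0.038 ]
 [ 0.5371 -0.0362  0.038 ]]
plug head [[ 0.4804 -0.3163  0.036 ]]
[395 200   9   9  53] [398.717  204.3019]
[401 224  10  10  77] [405.3766 228.961 ]
[405 254  19  16 213] [412.7183 261.493 ]
```

View pics/sc.png

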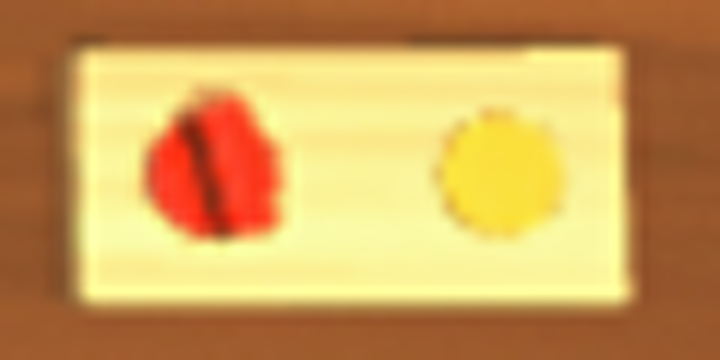

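```bash
python3 - <<'E'
from h import *
np.set_printoptions(precision=4,suppress=True)
f=lambda p:np.array(p)/3.4+[220,165]-0.35
C=ray('top',f([(24,67),(443,18),(464,192),(40,242)]),.038)
G=ray('top',f([(134,107),(140,176),(407,74),(414,145)]),.038)
e=(C[0]+C[3]-C[1]-C[2])[:2];e/=np.linalg.norm(e)
x=np.array([e[1],-e[0]])
c=C.mean(0)[:2]
print("groove y", (G[:,:2]-c)@e,"x",(G[:,:2]-c)@x)
m=((G[:,:2]-c)@e); 
o=c+e*( (m[:2].mean()-.112+m[2:].mean()+.124)/2)
print("origin",o)
h=np.array([.5613,.0063]); print("hole in plinth", (h-o)@x,(h-o)@e)
E
python3 -m jog '{"offset":[[-1.9,-4.2,0.5],[-1.9,-4.2,0.5],[-1.9,-4.2,0.5],[-1.9,-4.2,0.5],[-1.9,-4.2,0.5],[-1.9,-4.2,0.5],[-1.9,-4.2,0.5],[-1.9,-4.2,0.5]],"twist":[0,0,0,0,0,0,0,0],"claw":[9.4,9.4,9.4,9.4,9.4,9.4,9.4,9.4]}'
```

```text
groove y [ 0.0898  0.0907 -0.1437 -0.1421] x [ 0.0296 -0.0294  0.0305 -0.0304]
origin [0.5545 0.0597]
hole in plinth -0.00010748307888439073 -0.053875195057142146
time: 1.15
tcp_pos: [0.4838, -0.2428, 0.1615]
eef_rot: [180.0, 0.2, -66.4]
contact_force: [0.1, -0.6, -0.6]
finger_gap: 1.001
```

```bash
python3 -m jog '{"offset":[[0,0,0],[0,0,0],[0,0,0],[0,0,0],[0,0,0],[0,0,0],[0,0,0],[0,0,0],[0,0,0],[0,0,0],[0,0,0],[0,0,0],[0,0,0],[0,0,0],[0,0,0],[0,0,0],[0,0,0]],"twist":[-0.185,-0.185,-0.185,-0.185,-0.185,-0.185,-0.185,-0.185,-0.185,-0.185,-0.185,-0.185,-0.185,-0.185,-0.185,-0.185,0],"claw":[9.4,9.4,9.4,9.4,9.4,9.4,9.4,9.4,9.4,9.4,9.4,9.4,9.4,9.4,9.4,9.4,9.4]}'
python3 - <<'E'
from rig import monitor,vision
import cv2
o=monitor.get_obs();print(o['q'],o['tcp_pos'],o['eef_rot'])
cv2.imwrite("pics/w1.png",vision.capture("wrist")[:,:,::-1])
E
```

```text
time: 3.28
tcp_pos: [0.4811, -0.2347, 0.1535]
eef_rot: [-179.4, -0.9, 105.6]
contact_force: [-0.5, -0.1, 0.7]
finger_gap: 1.001
[-3.53511226e+01  1.05988540e+01  9.62194535e+01  1.22421138e-01
  7.42752693e+01 -1.40973495e+02] [ 0.48106699 -0.23471101  0.15353707] [-179.40236424   -0.923354    105.58325421]
```

View pics/w1.png

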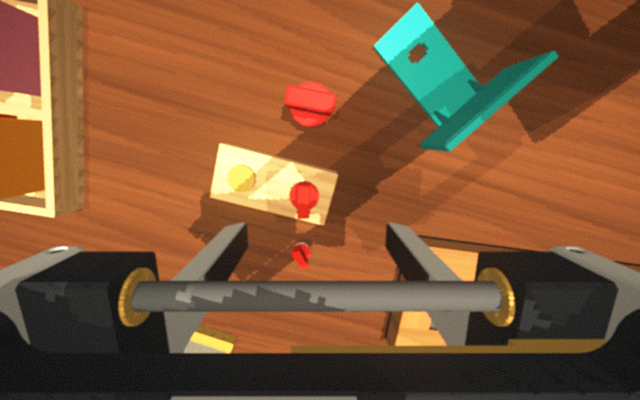

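Wrist view: the screw in the block is at about (304,198), the plug at (241,178), the large screw at (311,104) and the small one at (301,255). I'll zoom in.

Run:
```python
from rig import monitor
import cv2
o=monitor.get_obs();print(o['time'],o['tcp_pos'],o['eef_rot'])
t=cv2.imread("pics/w1.png");cv2.imwrite("pics/w1c.png",cv2.resize(t[165:230,270:350],None,fx=9,fy=9,interpolation=cv2.INTER_CUBIC))
```

```text
3.325 [ 0.48101292 -0.23471324  0.15352031] [-179.39609443   -0.92592897  105.53410634]
```

View pics/w1c.png

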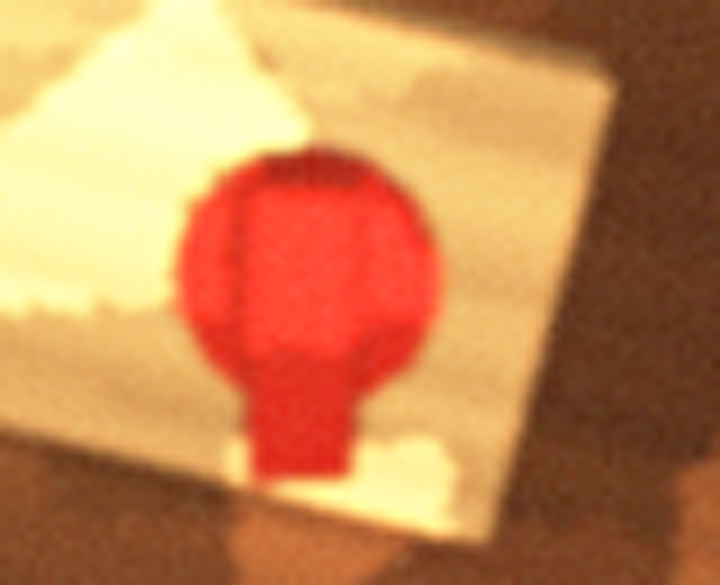

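Run:
```python
from h import *
np.set_printoptions(precision=4,suppress=True)
f=lambda p:np.array(p)/9+[270,165]-.45
tcp=np.array([ 0.48101292,-0.23471324,0.15352031]);rot=[-179.396,-.926,105.534]
P=ray('wrist',f([(247,190),(360,190),(250,478),(352,478)]),.0745,tcp,rot);print(P,P.mean(0))
print(np.linalg.norm(P[0]-P[1]),np.linalg.norm(P[0]-P[2]))
a=P[0]+P[1]-P[2]-P[3];print(np.degrees(np.arctan2(a[1],a[0])))
F=ray('wrist',f([(178,265),(440,265)]),.0445,tcp,rot);print('flange',F,F.mean(0),np.linalg.norm(F[0]-F[1]))
B=ray('wrist',f([(615,85),(490,545)]),.03,tcp,rot);print('block +y corners',B)
```

```text
[[ 0.4658 -0.2566  0.0745]
 [ 0.4627 -0.2451  0.0745]
 [ 0.4961 -0.2483  0.0745]
 [ 0.4932 -0.2378  0.0745]] [ 0.4794 -0.247   0.0745]
0.011820842282819849 0.03135321990044067
-165.62532654647347
flange [[ 0.482  -0.2623  0.0445]
 [ 0.4739 -0.2326  0.0445]] [ 0.478  -0.2474  0.0445] 0.030781423805716197
block +y corners [[ 0.4495 -0.2169  0.03  ]
 [ 0.5099 -0.2156  0.03  ]]
```

```bash
cat >> h.py <<'E'
def go(tx,ty,tz,yaw=None):
    from rig import monitor
    o=monitor.get_obs();r=o['eef_rot'];M=R.from_euler('xyz',r,degrees=True).as_matrix()
    d=M.T@(np.array([tx,ty,tz])-o['tcp_pos'])*100
    tw=0 if yaw is None else -np.radians((yaw-r[2]+180)%360-180)
    print("t",round(o['time'],2),"tcp",np.round(o['tcp_pos'],4),"rot",np.round(r,2),"zaxis",np.round(M[:,2],4),"F",np.round(o['contact_force'],1),"gap",round(o['finger_gap']*94,1))
    print("offset cm",np.round(d,2),"twist",np.round(tw,3))
E
python3 - <<'E'
from h import *
go(.4794,-.247,.10,104.5)
E
```

```text
t 3.33 tcp [ 0.481  -0.2347  0.1535] rot [-179.4    -0.93  105.53] zaxis [-0.0145  0.0127 -0.9998] F [ 1.  -0.3 -0.2] gap 93.5
offset cm [-1.23 -0.43  5.34] twist 0.018
```

```bash
python3 -m jog '{"offset":[[-0.6,-0.2,2.5],[-0.6,-0.2,2.5],[0,0,0.3],[0,0,0]],"twist":[0.018,0,0,0],"claw":[5,5,5,5]}'
python3 - <<'E'
from h import *
go(.4794,-.247,.0475,104.5)
from rig import vision
cv2.imwrite("pics/w2.png",vision.capture("wrist")[100:300,200:440,::-1].repeat(3,0).repeat(3,1))
E
```

```text
time: 3.82
tcp_pos: [0.4803, -0.2471, 0.1002]
eef_rot: [-179.5, -0.8, 103.9]
contact_force: [0.1, -0.8, 0.0]
finger_gap: 0.61
t 3.83 tcp [ 0.4803 -0.2471  0.1002] rot [-179.46   -0.84  103.94] zaxis [-0.0127  0.0119 -0.9998] F [ 0.1 -0.8  0. ] gap 57.3
offset cm [-0.04 -0.03  5.27] twist -0.01
```

View pics/w2.png

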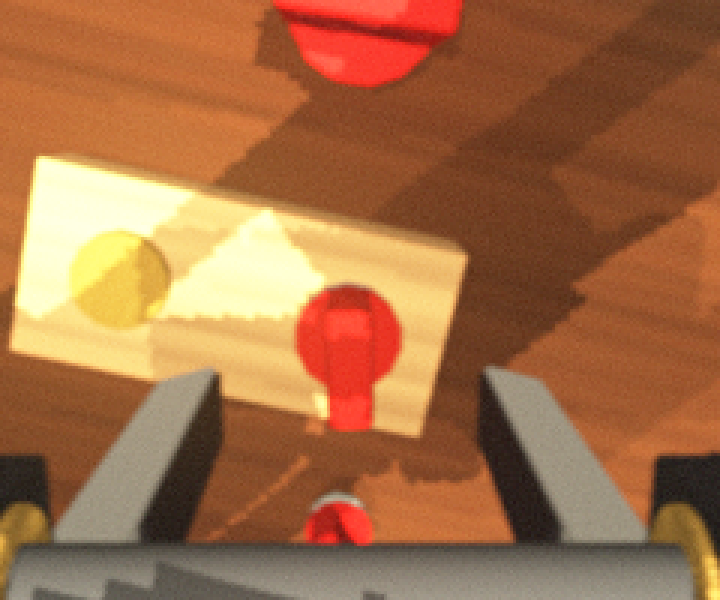

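The wing sits centred between the fingers: wing column ~350, finger edges at 220 and 480. I'll descend and grip.

```bash
python3 -m jog '{"offset":[[0,0,2.5],[0,0,2.0],[0,0,0.8],[0,0,0],[0,0,0],[0,0,0],[0,0,0],[0,0,0],[0,0,0],[0,0,0]],"twist":[-0.01,0,0,0,0,0,0,0,0,0],"claw":[5,5,5,5,0.5,0.5,0.5,0.5,0.5,0.5]}'
python3 - <<'E'
from h import *
go(.4794,-.247,.0475,104.5)
E
```

```text
time: 5.12
tcp_pos: [0.4854, -0.2494, 0.0543]
eef_rot: [180.0, -0.2, 104.5]
contact_force: [-0.1, 0.3, -0.1]
finger_gap: 0.127
t 5.12 tcp [ 0.4854 -0.2494  0.0543] rot [179.99  -0.21 104.47] zaxis [-7.0e-04  3.7e-03 -1.0e+00] F [-0.1  0.3 -0.1] gap 11.9
offset cm [ 0.37 -0.52  0.68] twist -0.0
```

Gripped, but 7 mm high and 5 mm off along x. I'll re-open, correct and grip again.

```bash
python3 -m jog '{"offset":[[0,0,0],[0,0,0],[0,0,0]],"twist":[0,0,0],"claw":[3,3,3]}'
python3 - <<'E'
from h import *
go(.4794,-.247,.0475,104.5)
E
```

```text
time: 5.5
tcp_pos: [0.4853, -0.2495, 0.0542]
eef_rot: [180.0, -0.2, 104.5]
contact_force: [-0.1, -0.1, 0.3]
finger_gap: 0.318
t 5.5 tcp [ 0.4853 -0.2495  0.0542] rot [180.    -0.21 104.47] zaxis [-9.0e-04  3.5e-03 -1.0e+00] F [-0.1 -0.1  0.3] gap 29.9
offset cm [ 0.39 -0.51  0.67] twist -0.0
```

```bash
python3 -m jog '{"offset":[[0.2,-0.3,0.3],[0.2,-0.2,0.3],[0,0,0]],"twist":[0,0,0],"claw":[3,3,3]}'
python3 - <<'E'
from h import *
go(.4794,-.247,.0475,104.5)
E
```

```text
time: 5.88
tcp_pos: [0.4787, -0.2465, 0.0475]
eef_rot: [-180.0, -0.2, 104.5]
contact_force: [0.6, -0.5, -0.6]
finger_gap: 0.318
t 5.88 tcp [ 0.4787 -0.2465  0.0475] rot [-179.98   -0.23  104.47] zaxis [-0.0014  0.0038 -1.    ] F [ 0.6 -0.5 -0.6] gap 29.9
offset cm [-0.07  0.05  0.  ] twist -0.001
```

```bash
python3 -m jog '{"offset":[[-0.07,0.05,0],[0,0,0],[0,0,0],[0,0,0]],"twist":[0,0,0,0],"claw":[3,0.5,0.5,0.5]}'
python3 - <<'E'
from h import *
go(.4794,-.247,.0475,104.5)
from rig import vision
cv2.imwrite("pics/w3.png",vision.capture("wrist")[100:300,200:440,::-1].repeat(3,0).repeat(3,1))
E
```

```text
time: 6.38
tcp_pos: [0.4798, -0.2477, 0.0478]
eef_rot: [180.0, -0.2, 104.5]
contact_force: [-0.4, -0.1, 0.0]
finger_gap: 0.127
t 6.38 tcp [ 0.4798 -0.2477  0.0478] rot [ 1.7999e+02 -1.6000e-01  1.0447e+02] zaxis [-6.0e-04  2.7e-03 -1.0e+00] F [-0.4 -0.1  0. ] gap 11.9
offset cm [ 0.08 -0.03  0.03] twist -0.0
```

View pics/w3.png

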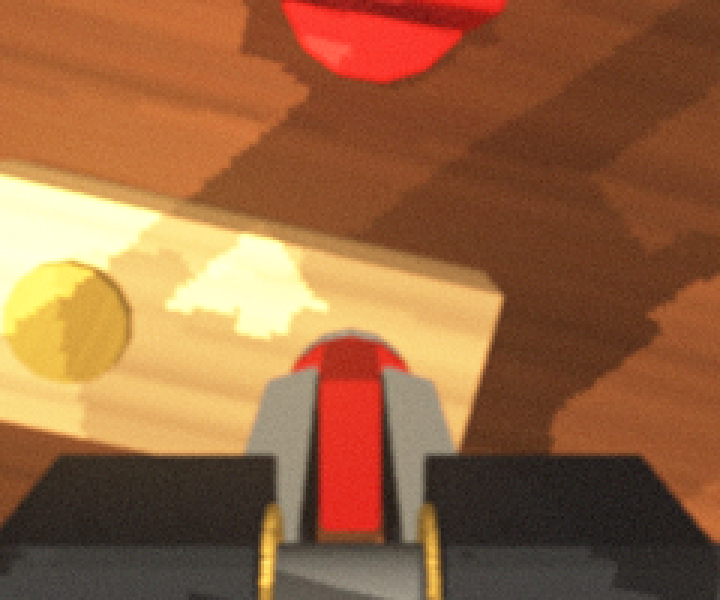

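```bash
python3 -m jog '{"offset":[[0,0,-1],[0,0,-2],[0,0,-2.5],[0,0,-2.5],[0,0,0]],"twist":[0,0,0,0,0],"claw":[0.5,0.5,0.5,0.5,0.5]}'
python3 - <<'E'
from h import *
go(.605,.006,.135,97.4)
E
```

```text
time: 7.05
tcp_pos: [0.4796, -0.2472, 0.1314]
eef_rot: [-180.0, -0.2, 104.5]
contact_force: [0.3, -0.3, -0.9]
finger_gap: 0.122
t 7.05 tcp [ 0.4796 -0.2472  0.1314] rot [-179.99   -0.23  104.48] zaxis [-0.0013  0.0039 -1.    ] F [ 0.3 -0.3 -0.9] gap 11.5
offset cm [21.38 18.48 -0.27] twist 0.124
```

```bash
python3 -m jog '{"offset":[[1.6,1.4,-0.1],[2.6,2.3,-0.1],[2.6,2.3,0],[2.6,2.3,0],[2.6,2.3,0],[2.6,2.3,0],[2.6,2.3,0],[2.6,2.3,0],[1.2,1,0],[0,0,0]],"twist":[0,0,0,0.02,0.02,0.02,0.02,0.02,0.02,0],"claw":[0.5,0.5,0.5,0.5,0.5,0.5,0.5,0.5,0.5,0.5]}'
python3 - <<'E'
from h import *
from rig import vision
go(.605,.006,.135,97.4)
go(.5613,.0063,.135,97.4)
cv2.imwrite("pics/w4.png",vision.capture("wrist")[:,:,::-1])
E
```

```text
time: 8.3
tcp_pos: [0.6106, 0.0077, 0.1222]
eef_rot: [-179.0, -0.6, 97.3]
contact_force: [-0.2, -0.1, -0.2]
finger_gap: 0.128
t 8.3 tcp [0.6106 0.0077 0.1222] rot [-179.02   -0.63   97.27] zaxis [-0.0183  0.0088 -0.9998] F [-0.2 -0.1 -0.2] gap 12.0
offset cm [-0.09 -0.6  -1.27] twist -0.002
t 8.3 tcp [0.6106 0.0077 0.1222] rot [-179.02   -0.63   97.27] zaxis [-0.0183  0.0088 -0.9998] F [-0.2 -0.1 -0.2] gap 12.0
offset cm [ 0.49 -4.93 -1.19] twist -0.002
```

View pics/w4.png

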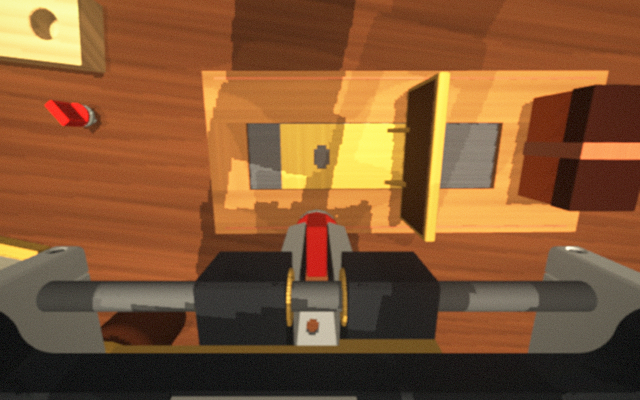

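The foot's keyed hole shows at about (322,157), the groove spans columns 247 to 502, and the image rows line up with the plinth. I'll measure it.

Run:
```python
from h import *
np.set_printoptions(precision=4,suppress=True)
t=cv2.imread("pics/w4.png");r=t[135:180,300:345]
g=cv2.cvtColor(r,cv2.COLOR_BGR2GRAY);h=cv2.cvtColor(r,cv2.COLOR_BGR2HSV)
m=((h[:,:,1]<120)).astype(np.uint8)
n,l,s,c=cv2.connectedComponentsWithStats(m)
print(s,c)
i=1+np.argmax(s[1:,4])
x,y,w,hh=s[i,:4]
tcp=np.array([.6106,.0077,.1222]);rot=[-179.02,-.63,97.27]
px=np.array([[x+(w-1)/2+300,y+(hh-1)/2+135]]);print(px,ray('wrist',px,.036,tcp,rot),c[i]+[300,135],ray('wrist',c[i:i+1]+[300,135],.036,tcp,rot))
print("plinth corners",ray('wrist',[(203,71),(607,70),(216,234),(577,231)],.038,tcp,rot))
print("groove ends",ray('wrist',[(247,124),(249,189),(502,123),(496,188)],.038,tcp,rot))
cv2.imwrite("pics/w4c.png",cv2.resize(t[110:200,230:350],None,fx=6,fy=6,interpolation=cv2.INTER_CUBIC))
```

```text
[[   0    0   45   45 1767]
 [  14   11   15   22  258]] [[22.1036 22.0945]
 [21.2907 21.3527]]
[[321.  156.5]] [[0.5626 0.007  0.036 ]] [321.2907 156.3527] [[0.5624 0.0072 0.036 ]]
plinth corners [[ 0.5017 -0.1056  0.038 ]
 [ 0.4551  0.2501  0.038 ]
 [ 0.6513 -0.087   0.038 ]
 [ 0.6041  0.2727  0.038 ]]
groove ends [[ 0.5417 -0.0641  0.038 ]
 [ 0.6018 -0.0578  0.038 ]
 [ 0.5113  0.1688  0.038 ]
 [ 0.5713  0.1794  0.038 ]]
```

View pics/w4c.png

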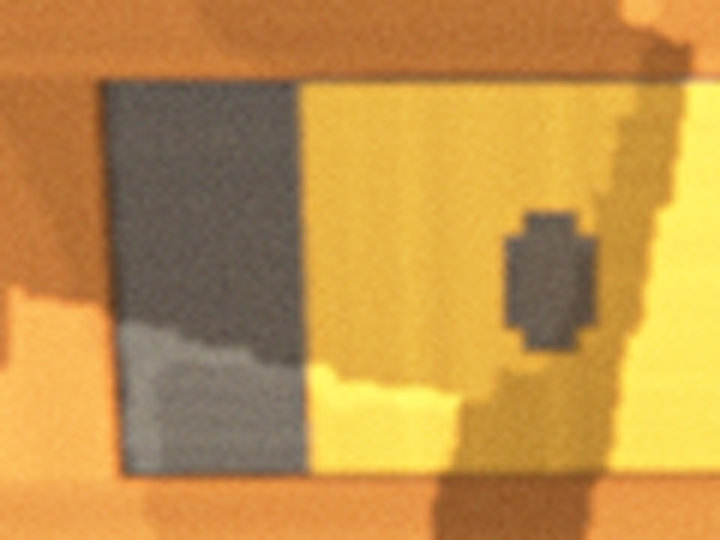

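```bash
python3 -m jog '{"offset":[[0.1,-0.8,0],[0.1,-1.5,0],[0.1,-1.5,0.4],[0.1,-0.9,0.4],[0,0,0.3],[0,0,0]],"twist":[0,0,0,0,0,0],"claw":[0.5,0.5,0.5,0.5,0.5,0.5]}'
python3 - <<'E'
from h import *
go(.5625,.0066,.076,97.4)
E
```

```text
time: 9.1
tcp_pos: [0.5573, 0.0014, 0.1104]
eef_rot: [-178.8, -0.6, 97.0]
contact_force: [0.3, -0.0, -0.3]
finger_gap: 0.125
t 9.1 tcp [0.5573 0.0014 0.1104] rot [-178.8    -0.62   96.96] zaxis [-0.022   0.0083 -0.9997] F [ 0.3 -0.  -0.3] gap 11.7
offset cm [0.42 0.65 3.44] twist -0.008
```

```bash
python3 -m jog '{"offset":[[0.2,0.3,0],[0.2,0.2,0],[0,0,2.4],[0,0,0]],"twist":[-0.008,0,0,0],"claw":[0.5,0.5,0.5,0.5]}'
python3 - <<'E'
from h import *
go(.5625,.0066,.076,97.4)
E
```

```text
time: 9.6
tcp_pos: [0.5639, 0.0067, 0.0869]
eef_rot: [-179.0, -0.6, 97.5]
contact_force: [0.2, -0.0, -0.9]
finger_gap: 0.127
t 9.6 tcp [0.5639 0.0067 0.0869] rot [-178.97   -0.6    97.48] zaxis [-0.0192  0.0081 -0.9998] F [ 0.2 -0.  -0.9] gap 12.0
offset cm [-0.   -0.12  1.09] twist 0.001
```

```bash
python3 -m jog '{"offset":[[-0.04,-0.09,0.5],[0,0,0.4],[0,0,0.3],[0,0,0.2],[0,0,0]],"twist":[0,0,0,0,0],"claw":[0.5,0.5,0.5,0.5,0.5]}'
python3 - <<'E'
from h import *
go(.562,.0068,.063,97.4)
E
```

```text
time: 10.22
tcp_pos: [0.565, 0.0062, 0.0745]
eef_rot: [-179.2, -0.5, 97.5]
contact_force: [-0.1, 0.0, -1.0]
finger_gap: 0.129
t 10.22 tcp [0.565  0.0062 0.0745] rot [-179.21   -0.54   97.51] zaxis [-0.0148  0.0075 -0.9999] F [-0.1  0.  -1. ] gap 12.1
offset cm [ 0.09 -0.27  1.16] twist 0.002
```

```bash
python3 -m jog '{"offset":[[0.05,-0.2,0.1],[0,-0.02,0.2],[0,-0.02,0.2],[0,-0.02,0.1],[0,0,0]],"twist":[0,0,0,0,0],"claw":[0.5,0.5,0.5,0.5,0.5]}'
python3 - <<'E'
from h import *
go(.5629,.0066,.063,97.4)
E
```

```text
time: 10.85
tcp_pos: [0.5621, 0.0063, 0.0684]
eef_rot: [-179.2, -0.5, 97.5]
contact_force: [-0.3, -0.7, -1.3]
finger_gap: 0.128
t 10.85 tcp [0.5621 0.0063 0.0684] rot [-179.23   -0.53   97.5 ] zaxis [-0.0145  0.0074 -0.9999] F [-0.3 -0.7 -1.3] gap 12.1
offset cm [0.01 0.09 0.54] twist 0.002
```

```bash
python3 -m jog '{"offset":[[0,0.05,0.15],[0,0,0.15],[0,0,0]],"twist":[0,0,0],"claw":[0.5,0.5,0.5]}'
python3 - <<'E'
from h import *
go(.5629,.0066,.063,97.4)
E
```

```text
time: 11.22
tcp_pos: [0.5628, 0.0064, 0.0652]
eef_rot: [-179.2, -0.5, 97.5]
contact_force: [-0.6, -1.0, -1.0]
finger_gap: 0.127
t 11.22 tcp [0.5628 0.0064 0.0652] rot [-179.24   -0.53   97.51] zaxis [-0.0143  0.0074 -0.9999] F [-0.6 -1.  -1. ] gap 12.0
offset cm [0.01 0.02 0.22] twist 0.002
```

The tip has entered the foot hole: 4 mm below the foot's top with no force. Next I'll drag the fence.

```bash
python3 -m jog '{"offset":[[0,0,0.08],[0.2,0,0],[0.3,0,0],[0.3,0,0],[0.3,0,0],[0,0,0]],"twist":[0.002,0,0,0,0,0],"claw":[0.5,0.5,0.5,0.5,0.5,0.5]}'
python3 - <<'E'
from h import *
go(.5629,.0066,.064,97.4)
from rig import vision
cv2.imwrite("pics/t5.png",cv2.resize(vision.capture("top")[165:255,220:380,::-1],None,fx=5,fy=5))
E
```

```text
time: 11.98
tcp_pos: [0.5615, 0.0167, 0.0645]
eef_rot: [-179.3, -0.4, 97.4]
contact_force: [-0.0, -0.8, -1.0]
finger_gap: 0.127
t 11.97 tcp [0.5615 0.0167 0.0645] rot [-179.26   -0.37   97.4 ] zaxis [-0.0136  0.0048 -0.9999] F [-0.  -0.8 -1. ] gap 12.0
offset cm [-1.02  0.01  0.04] twist 0.0
```

View pics/t5.png

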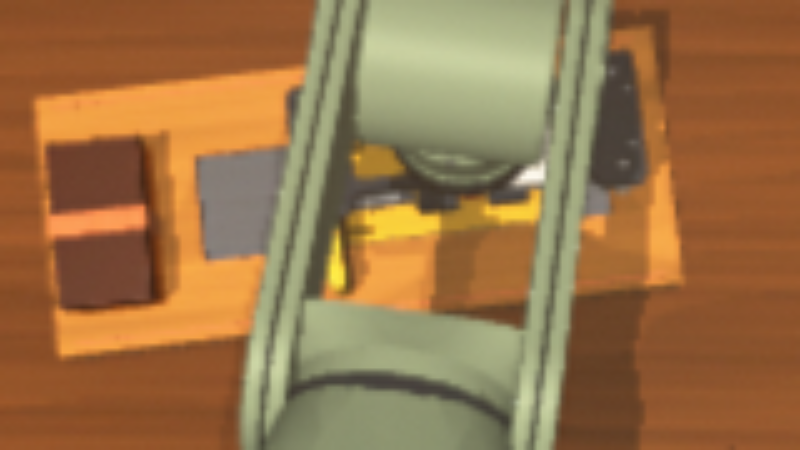

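The upright's foot moved about 13 zoom px (≈7 mm) with the screw, so the fence follows. Continuing.

```bash
python3 -m jog '{"offset":[[0.3,0,0.03],[0.35,0,0],[0.35,0,0],[0.35,0,0],[0.35,0,0],[0.3,0,0],[0,0,0]],"twist":[0,0,0,0,0,0,0],"claw":[0.5,0.5,0.5,0.5,0.5,0.5,0.5]}'
python3 - <<'E'
from h import *
cat='''
'''
o=np.array([.5545,.0597]);
from rig import monitor
s=monitor.get_obs();z=R.from_euler('xyz',s['eef_rot'],degrees=True).as_matrix()[:,2]
t=s['tcp_pos']+.031*z; d=t[:2]-o;e=np.array([-.1287,.9917]);x=np.array([.9917,.1287])
print("tip plinth",np.round([d@x*1e3,d@e*1e3,t[2]*1e3],2))
go(.5629,.0066,.064,97.4)
E
```

```text
time: 12.9
tcp_pos: [0.5589, 0.0376, 0.0645]
eef_rot: [-179.3, -0.3, 97.4]
contact_force: [0.5, -1.5, -1.2]
finger_gap: 0.127
tip plinth [  1.16 -22.35  33.46]
t 12.9 tcp [0.5589 0.0376 0.0645] rot [-179.28   -0.32   97.42] zaxis [-0.0133  0.0039 -0.9999] F [ 0.5 -1.5 -1.2] gap 11.9
offset cm [-3.12 -0.01  0.03] twist 0.0
```

```bash
cat >> h.py <<'E'
def tip():
    from rig import monitor
    o=np.array([.5545,.0597]);s=monitor.get_obs();z=R.from_euler('xyz',s['eef_rot'],degrees=True).as_matrix()[:,2]
    t=s['tcp_pos']+.031*z; d=t[:2]-o;e=np.array([-.1287,.9917]);x=np.array([.9917,.1287])
    print("t",round(s['time'],2),"tip plinth mm",np.round([d@x*1e3-.4,d@e*1e3,t[2]*1e3],2),"yaw",round(s['eef_rot'][2],2),"F",np.round(s['contact_force'],1),"gap",round(s['finger_gap']*94,1),"z",np.round(z[:2],4))
E
python3 -m jog '{"offset":[[0,-0.07,0.08],[0,0,0.08],[0,0,0.04]],"twist":[0,0,0],"claw":[0.5,0.5,0.5]}'
python3 -c "
from h import *
tip()"
```

```text
time: 13.28
tcp_pos: [0.5589, 0.0375, 0.0631]
eef_rot: [-179.4, -0.3, 97.4]
contact_force: [0.0, -2.1, 0.5]
finger_gap: 0.125
t 13.28 tip plinth mm [  0.76 -22.41  32.15] yaw 97.4 F [ 0.  -2.1  0.5] gap 11.7 z [-0.0117  0.0042]
```

```bash
python3 -m jog '{"offset":[[0.15,-0.03,0.05],[0.15,-0.02,0.05],[0.15,0,0.05],[0.15,0,0.05]],"twist":[0,0,0,0],"claw":[0.5,0.5,0.5,0.5]}'
python3 -c "
from h import *
tip()"
```

```text
time: 13.78
tcp_pos: [0.5591, 0.0408, 0.0626]
eef_rot: [-179.5, -0.0, 97.4]
contact_force: [0.5, -5.2, 2.7]
finger_gap: 0.128
t 13.78 tip plinth mm [  1.4  -19.36  31.58] yaw 97.42 F [ 0.5 -5.2  2.7] gap 12.1 z [-0.0088 -0.0009]
```

```bash
python3 -m jog '{"offset":[[0.2,-0.1,0.04],[0.2,-0.08,0.04],[0.2,-0.05,0.04],[0.2,-0.05,0.04]],"twist":[0,0,0,0],"claw":[0.5,0.5,0.5,0.5]}'
python3 -c "
from h import *
tip()"
```

```text
time: 14.28
tcp_pos: [0.5577, 0.0478, 0.0626]
eef_rot: [-179.8, 0.1, 97.4]
contact_force: [1.1, -5.0, 3.2]
finger_gap: 0.127
t 14.28 tip plinth mm [  1.13 -12.27  31.57] yaw 97.43 F [ 1.1 -5.   3.2] gap 11.9 z [-0.0031 -0.0028]
```

```bash
python3 -m jog '{"offset":[[0.15,-0.1,0.05],[0.15,-0.08,0.05],[0.15,-0.05,0.05],[0.15,-0.05,0.05]],"twist":[0,0,0,0],"claw":[0.5,0.5,0.5,0.5]}'
python3 -c "
from h import *
tip()"
python3 -m jog '{"offset":[[0.15,-0.05,0.05],[0.15,-0.05,0.05],[0.15,-0.05,0.05],[0.15,-0.05,0.05]],"twist":[0,0,0,0],"claw":[0.5,0.5,0.5,0.5]}'
python3 -c "
from h import *
tip()"
```

```text
time: 14.78
tcp_pos: [0.5567, 0.0528, 0.0626]
eef_rot: [179.9, 0.3, 97.5]
contact_force: [0.5, -6.7, 3.4]
finger_gap: 0.123
t 14.78 tip plinth mm [ 0.98 -7.31 31.56] yaw 97.47 F [ 0.5 -6.7  3.4] gap 11.5 z [ 0.0028 -0.0053]
time: 15.28
tcp_pos: [0.556, 0.0575, 0.0624]
eef_rot: [179.6, 0.5, 97.5]
contact_force: [0.9, -5.6, 3.3]
finger_gap: 0.127
t 15.28 tip plinth mm [ 1.05 -2.62 31.42] yaw 97.5 F [ 0.9 -5.6  3.3] gap 11.9 z [ 0.0076 -0.0081]
```

```bash
python3 -m jog '{"offset":[[0.15,-0.1,0.04],[0.15,-0.08,0.04],[0.15,-0.08,0.04],[0.15,-0.05,0.04]],"twist":[0.001,0,0,0],"claw":[0.5,0.5,0.5,0.5]}'
python3 -c "
from h import *
tip()"
python3 -m jog '{"offset":[[0.15,-0.05,0.04],[0.15,-0.05,0.04],[0.15,-0.05,0.04]],"twist":[0,0,0],"claw":[0.5,0.5,0.5]}'
python3 -c "
from h import *
tip()"
```

```text
time: 15.78
tcp_pos: [0.5542, 0.063, 0.0621]
eef_rot: [179.4, 0.6, 97.5]
contact_force: [1.8, -5.6, 3.3]
finger_gap: 0.125
t 15.78 tip plinth mm [ 0.1   3.01 31.06] yaw 97.46 F [ 1.8 -5.6  3.3] gap 11.7 z [ 0.0125 -0.0091]
time: 16.15
tcp_pos: [0.5537, 0.066, 0.0622]
eef_rot: [179.2, 0.8, 97.5]
contact_force: [1.2, -5.0, 3.5]
finger_gap: 0.126
t 16.15 tip plinth mm [ 0.07  5.89 31.18] yaw 97.5 F [ 1.2 -5.   3.5] gap 11.9 z [ 0.0159 -0.0125]
```

```bash
python3 -m jog '{"offset":[[0.15,-0.05,0.03],[0.15,-0.05,0.03],[0.15,-0.05,0.03],[0.15,-0.05,0.03]],"twist":[0.001,0,0,0],"claw":[0.5,0.5,0.5,0.5]}'
python3 -c "
from h import *
tip()"
python3 -m jog '{"offset":[[0.15,-0.05,0.03],[0.15,-0.05,0.03],[0.15,-0.05,0.03]],"twist":[0.001,0,0],"claw":[0.5,0.5,0.5]}'
python3 -c "
from h import *
tip()"
```

```text
time: 16.65
tcp_pos: [0.5535, 0.067, 0.0623]
eef_rot: [179.0, 1.4, 97.6]
contact_force: [1.0, -8.1, 2.7]
finger_gap: 0.127
t 16.65 tip plinth mm [ 0.07  6.57 31.28] yaw 97.57 F [ 1.  -8.1  2.7] gap 11.9 z [ 0.0214 -0.0226]
time: 17.02
tcp_pos: [0.5533, 0.0673, 0.0623]
eef_rot: [178.8, 1.9, 97.6]
contact_force: [1.6, -7.4, 2.0]
finger_gap: 0.126
t 17.02 tip plinth mm [ 0.06  6.62 31.28] yaw 97.59 F [ 1.6 -7.4  2. ] gap 11.9 z [ 0.0253 -0.0306]
```

It stopped at y ≈ 6.6 mm with the side force rising, so the tip has probably caught at the rail hole. I'll ease back and press down lightly.

```bash
python3 -m jog '{"offset":[[-0.1,0,0.02],[-0.1,0,0.05],[0,0,0.08],[0,0,0.08]],"twist":[0.002,0.001,0,0],"claw":[0.5,0.5,0.5,0.5]}'
python3 -c "
from h import *
tip()"
```

```text
time: 17.52
tcp_pos: [0.5535, 0.067, 0.0621]
eef_rot: [178.8, 1.8, 97.4]
contact_force: [-1.3, -4.1, 8.5]
finger_gap: 0.126
t 17.52 tip plinth mm [ 0.19  6.38 31.09] yaw 97.41 F [-1.3 -4.1  8.5] gap 11.8 z [ 0.0248 -0.0279]
```

Run:
```python
from rig import vision
import cv2
cv2.imwrite("pics/s6.png",cv2.resize(vision.capture("scene")[130:270,240:440,::-1],None,fx=4,fy=4,interpolation=cv2.INTER_CUBIC))
cv2.imwrite("pics/w6.png",vision.capture("wrist")[:,:,::-1])
```

```text
(no output)
```

View pics/s6.png

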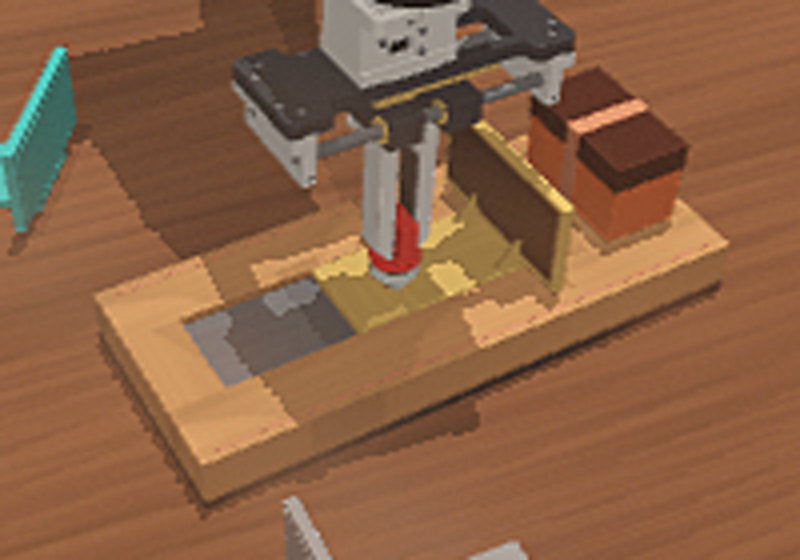

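View pics/w6.png

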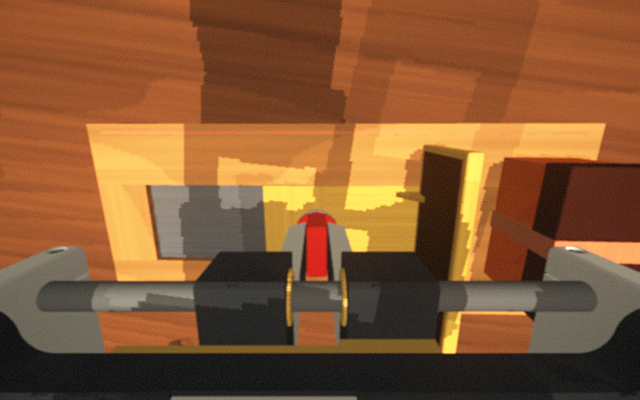

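```bash
python3 -m jog '{"offset":[[-0.05,-0.1,0.03],[-0.05,-0.1,0.04],[0,-0.1,0.04],[0,0,0.06]],"twist":[0,0,0,0],"claw":[0.5,0.5,0.5,0.5]}'
python3 -c "
from h import *
tip()"
```

```text
time: 18.12
tcp_pos: [0.5532, 0.0669, 0.0621]
eef_rot: [178.4, 1.7, 97.4]
contact_force: [-0.5, -2.3, 7.8]
finger_gap: 0.121
t 18.12 tip plinth mm [ 0.05  6.35 31.12] yaw 97.41 F [-0.5 -2.3  7.8] gap 11.4 z [ 0.0308 -0.0259]
```

```bash
python3 -m jog '{"offset":[[0,0,-0.1],[0,0,-0.1],[0,0,0]],"twist":[0,0,0],"claw":[0.5,0.5,0.5]}'
python3 -c "
from h import *
tip()"
```

```text
time: 18.5
tcp_pos: [0.5517, 0.0672, 0.0626]
eef_rot: [178.6, 1.6, 97.4]
contact_force: [1.8, -3.1, 2.9]
finger_gap: 0.127
t 18.5 tip plinth mm [-1.45  6.9  31.66] yaw 97.41 F [ 1.8 -3.1  2.9] gap 12.0 z [ 0.0279 -0.0253]
```

```bash
python3 -m jog '{"offset":[[0,0,-0.15],[0,0,-0.15],[0,0,0]],"twist":[0,0,0],"claw":[0.5,0.5,0.5]}'
python3 -c "
from h import *
tip()"
```

```text
time: 18.88
tcp_pos: [0.5503, 0.0675, 0.0639]
eef_rot: [178.7, 1.6, 97.4]
contact_force: [4.2, -2.3, -1.0]
finger_gap: 0.127
t 18.88 tip plinth mm [-2.83  7.43 32.88] yaw 97.41 F [ 4.2 -2.3 -1. ] gap 11.9 z [ 0.0253 -0.0247]
```

Reading this: after dipping ~0.5 mm at y≈3–6.4, the shank's lower edge probably caught on the foot-hole rim, because the dragged screw sits off-centre in the foot. That puts the rail hole near y≈4.4 mm. I'll centre the screw and go down.

```bash
python3 -m jog '{"offset":[[-0.12,0.14,0],[-0.1,0.12,0],[0,0,0]],"twist":[0,0,0],"claw":[0.5,0.5,0.5]}'
python3 -c "
from h import *
tip()"
```

```text
time: 19.25
tcp_pos: [0.5507, 0.0671, 0.0631]
eef_rot: [179.1, 1.4, 97.4]
contact_force: [0.9, -1.0, -1.8]
finger_gap: 0.127
t 19.25 tip plinth mm [-2.75  7.12 32.08] yaw 97.4 F [ 0.9 -1.  -1.8] gap 12.0 z [ 0.0194 -0.0219]
```

Forces are nearly relieved; continuing to centre.

```bash
python3 -m jog '{"offset":[[-0.1,0.13,-0.05],[-0.1,0.13,0],[0,0,0]],"twist":[0,0,0],"claw":[0.5,0.5,0.5]}'
python3 -c "
from h import *
tip()"
```

```text
time: 19.62
tcp_pos: [0.5527, 0.0658, 0.0634]
eef_rot: [179.2, 1.3, 97.4]
contact_force: [0.2, 0.3, 0.5]
finger_gap: 0.128
t 19.62 tip plinth mm [-1.    5.62 32.39] yaw 97.4 F [0.2 0.3 0.5] gap 12.0 z [ 0.0171 -0.0212]
```

```bash
python3 -m jog '{"offset":[[-0.04,0.08,0],[0,0,0.06],[0,0,0.1],[0,0,0.1]],"twist":[0,0,0,0],"claw":[0.5,0.5,0.5,0.5]}'
python3 -c "
from h import *
tip()"
```

```text
time: 20.12
tcp_pos: [0.5537, 0.0656, 0.0619]
eef_rot: [179.2, 1.3, 97.4]
contact_force: [-2.7, 0.0, 7.6]
finger_gap: 0.124
t 20.12 tip plinth mm [2.000e-02 5.220e+00 3.094e+01] yaw 97.4 F [-2.7  0.   7.6] gap 11.6 z [ 0.017  -0.0211]
```

```bash
python3 -m jog '{"offset":[[-0.03,-0.05,-0.08],[-0.08,0,0.02],[-0.08,0,0.02],[-0.05,0,0.06]],"twist":[0,0,0,0],"claw":[0.5,0.5,0.5,0.5]}'
python3 -c "
from h import *
tip()"
```

```text
time: 20.62
tcp_pos: [0.5537, 0.0642, 0.062]
eef_rot: [179.1, 1.2, 97.4]
contact_force: [-1.6, 1.7, 3.0]
finger_gap: 0.125
t 20.62 tip plinth mm [-0.14  3.92 31.05] yaw 97.37 F [-1.6  1.7  3. ] gap 11.8 z [ 0.0176 -0.0187]
```

```bash
python3 -m jog '{"offset":[[0,0,0.08],[0,0,0.08],[0,0,0.05]],"twist":[0,0,0],"claw":[0.5,0.5,0.5]}'
python3 -c "
from h import *
tip()"
python3 -m jog '{"offset":[[-0.05,-0.02,-0.1],[-0.1,0,0],[-0.1,0,0.03],[-0.05,0,0.06]],"twist":[0,0,0,0],"claw":[0.5,0.5,0.5,0.5]}'
python3 -c "
from h import *
tip()"
```

```text
time: 21.0
tcp_pos: [0.5539, 0.0643, 0.0617]
eef_rot: [179.1, 1.2, 97.4]
contact_force: [-1.8, 1.8, 4.6]
finger_gap: 0.128
t 21.0 tip plinth mm [1.000e-02 4.000e+00 3.068e+01] yaw 97.4 F [-1.8  1.8  4.6] gap 12.1 z [ 0.0174 -0.0189]
time: 21.5
tcp_pos: [0.5537, 0.0638, 0.062]
eef_rot: [179.1, 0.9, 97.4]
contact_force: [-2.3, 3.3, 5.0]
finger_gap: 0.125
t 21.5 tip plinth mm [-0.18  3.72 30.99] yaw 97.37 F [-2.3  3.3  5. ] gap 11.8 z [ 0.0169 -0.0139]
```

Run:
```python
from rig import vision
import cv2,numpy as np
a=vision.capture("wrist")[200:300,260:380,::-1]
b=cv2.imread("pics/w4.png")[200:300,260:380]
cv2.imwrite("pics/w7.png",np.hstack([cv2.resize(i,None,fx=3.3,fy=3.3,interpolation=cv2.INTER_CUBIC) for i in (a,b)]))
cv2.imwrite("pics/s7.png",cv2.resize(vision.capture("scene")[150:220,300:400,::-1],None,fx=8,fy=8,interpolation=cv2.INTER_CUBIC))
```

```text
(no output)
```

View pics/w7.png

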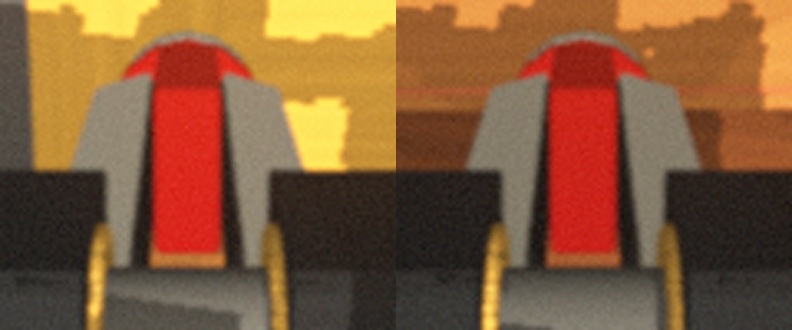

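View pics/s7.png

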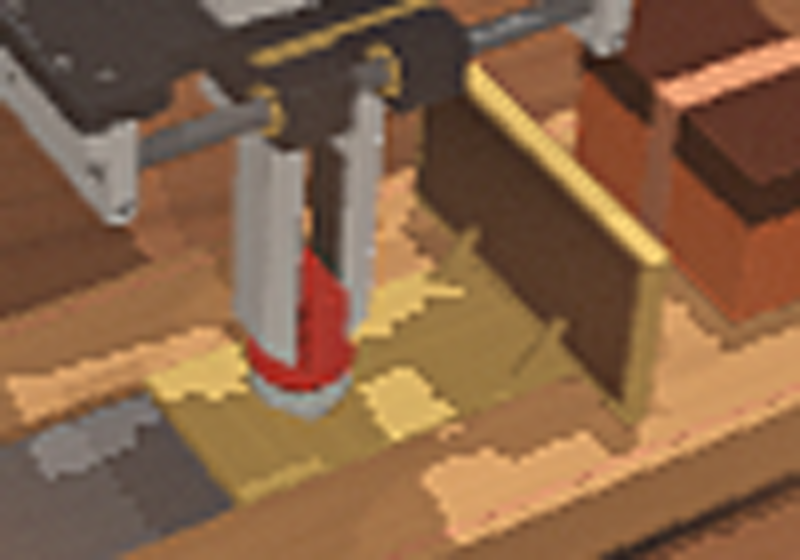

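The screw hasn't shifted in the grip. Motion is confined to y 3.7–6.6 while dipped, so the rail slot is centred at ≈5.1. The ~0.5 mm stop matches the shank's underside sitting on the foot-hole rim. I'll centre on the foot hole (x≈-0.7, y≈5.3).

```bash
python3 -m jog '{"offset":[[0.05,0,-0.1],[0.05,-0.03,-0.05],[0.03,-0.03,0],[0,0,0]],"twist":[0,0,0,0],"claw":[0.5,0.5,0.5,0.5]}'
python3 -c "
from h import *
tip()"
```

```text
time: 22.1
tcp_pos: [0.5534, 0.0638, 0.0625]
eef_rot: [179.1, 1.0, 97.4]
contact_force: [-0.6, 2.8, 1.1]
finger_gap: 0.127
t 22.1 tip plinth mm [-0.46  3.68 31.56] yaw 97.37 F [-0.6  2.8  1.1] gap 11.9 z [ 0.0181 -0.0161]
```

```bash
python3 -m jog '{"offset":[[0.1,-0.03,-0.08],[0.1,0,0],[0.05,0,0],[0,0,0]],"twist":[0,0,0,0],"claw":[0.5,0.5,0.5,0.5]}'
python3 -c "
from h import *
tip()"
```

```text
time: 22.6
tcp_pos: [0.552, 0.0646, 0.0627]
eef_rot: [179.2, 1.2, 97.4]
contact_force: [-0.5, 0.9, 0.1]
finger_gap: 0.126
t 22.6 tip plinth mm [-1.83  4.51 31.69] yaw 97.39 F [-0.5  0.9  0.1] gap 11.8 z [ 0.0163 -0.0195]
```

```bash
python3 -m jog '{"offset":[[0.06,0.09,0],[0.02,0.02,0],[0,0,0.08],[0,0,0.1]],"twist":[0,0,0,0],"claw":[0.5,0.5,0.5,0.5]}'
python3 -c "
from h import *
tip()"
```

```text
time: 23.1
tcp_pos: [0.5532, 0.0653, 0.0619]
eef_rot: [179.2, 1.3, 97.4]
contact_force: [-3.2, 1.0, 7.0]
finger_gap: 0.123
t 23.1 tip plinth mm [-0.58  5.   30.96] yaw 97.4 F [-3.2  1.   7. ] gap 11.6 z [ 0.0161 -0.0202]
```

```bash
python3 -m jog '{"offset":[[0,-0.04,-0.08],[0.02,-0.06,0],[0,-0.02,0.05],[0,0,0.08]],"twist":[0,0,0,0],"claw":[0.5,0.5,0.5,0.5]}'
python3 -c "
from h import *
tip()"
```

```text
time: 23.6
tcp_pos: [0.5527, 0.0654, 0.0621]
eef_rot: [179.1, 1.3, 97.4]
contact_force: [-2.0, 0.5, 6.4]
finger_gap: 0.127
t 23.6 tip plinth mm [-1.03  5.17 31.13] yaw 97.4 F [-2.   0.5  6.4] gap 12.0 z [ 0.0178 -0.0201]
```

```bash
python3 -m jog '{"offset":[[0,-0.05,-0.08],[0,-0.07,0],[0,-0.03,0.04],[0,0,0.08]],"twist":[0,0,0,0],"claw":[0.5,0.5,0.5,0.5]}'
python3 -c "
from h import *
tip()"
python3 -m jog '{"offset":[[0,-0.05,-0.1],[0,-0.07,-0.02],[0,-0.03,0.06],[0,0,0.08]],"twist":[0,0,0,0],"claw":[0.5,0.5,0.5,0.5]}'
python3 -c "
from h import *
tip()"
```

```text
time: 24.1
tcp_pos: [0.5519, 0.0653, 0.0622]
eef_rot: [179.0, 1.3, 97.4]
contact_force: [-2.4, 0.7, 6.4]
finger_gap: 0.123
t 24.1 tip plinth mm [-1.75  5.15 31.18] yaw 97.4 F [-2.4  0.7  6.4] gap 11.6 z [ 0.0195 -0.0198]
time: 24.6
tcp_pos: [0.5511, 0.0651, 0.0623]
eef_rot: [178.9, 1.3, 97.4]
contact_force: [-1.2, -0.0, 6.2]
finger_gap: 0.126
t 24.6 tip plinth mm [-2.49  5.11 31.3 ] yaw 97.39 F [-1.2 -0.   6.2] gap 11.8 z [ 0.0212 -0.0197]
```

On reflection: at t=16–18 s the tip was pushed in -x without moving (Fx positive), and jumped -x only once lifted. That suggests it was dipped and held by the slot's -x end, so the true centre lies further to +x. I'll lift, nudge the fence to +x, then re-centre there.

```bash
python3 -m jog '{"offset":[[0,0.05,-0.1],[0,0.1,-0.05],[0,0.15,0],[0,0.15,0],[0,0.1,0],[0,0,0]],"twist":[0,0,0,0,0,0],"claw":[0.5,0.5,0.5,0.5,0.5,0.5]}'
python3 -c "
from h import *
tip()"
```

```text
time: 25.35
tcp_pos: [0.5527, 0.0655, 0.0623]
eef_rot: [179.5, 1.3, 97.4]
contact_force: [-1.9, -0.6, 3.0]
finger_gap: 0.124
t 25.35 tip plinth mm [-1.18  5.26 31.31] yaw 97.42 F [-1.9 -0.6  3. ] gap 11.7 z [ 0.0117 -0.0207]
```

```bash
python3 -m jog '{"offset":[[0,0.05,-0.15],[0,0.1,-0.1],[0,0.15,0],[0,0.1,0],[0,0,0]],"twist":[0,0,0,0,0],"claw":[0.5,0.5,0.5,0.5,0.5]}'
python3 -c "
from h import *
tip()"
```

```text
time: 25.98
tcp_pos: [0.5554, 0.0661, 0.0637]
eef_rot: [179.7, 1.2, 97.4]
contact_force: [-2.3, -0.9, -0.1]
finger_gap: 0.127
t 25.98 tip plinth mm [ 1.44  5.56 32.74] yaw 97.43 F [-2.3 -0.9 -0.1] gap 12.0 z [ 0.0084 -0.0207]
```

```bash
python3 -m jog '{"offset":[[0,0.12,0],[0,0.12,0],[0,0.1,0],[0,0,0]],"twist":[0,0,0,0],"claw":[0.5,0.5,0.5,0.5]}'
python3 -c "
from h import *
tip()"
```

```text
time: 26.48
tcp_pos: [0.5564, 0.0663, 0.0632]
eef_rot: [-180.0, 1.2, 97.4]
contact_force: [-3.7, -0.7, 2.1]
finger_gap: 0.124
t 26.48 tip plinth mm [ 2.29  5.67 32.24] yaw 97.44 F [-3.7 -0.7  2.1] gap 11.6 z [ 0.0025 -0.0213]
```

```bash
python3 -m jog '{"offset":[[-0.03,-0.1,-0.05],[-0.03,-0.1,0],[0,0,0],[0,0,0]],"twist":[0,0,0,0],"claw":[0.5,0.5,0.5,0.5]}'
python3 -c "
from h import *
tip()"
python3 -m jog '{"offset":[[0,0,0.05],[0,0,0.08],[0,0,0.08]],"twist":[0.001,0,0],"claw":[0.5,0.5,0.5]}'
python3 -c "
from h import *
tip()"
```

```text
time: 26.98
tcp_pos: [0.5563, 0.0658, 0.0637]
eef_rot: [179.8, 1.2, 97.4]
contact_force: [-1.9, 1.1, -0.3]
finger_gap: 0.125
t 26.98 tip plinth mm [ 2.26  5.21 32.74] yaw 97.43 F [-1.9  1.1 -0.3] gap 11.7 z [ 0.007  -0.0204]
time: 27.35
tcp_pos: [0.5563, 0.0657, 0.0622]
eef_rot: [179.8, 1.2, 97.4]
contact_force: [-3.3, -0.3, 4.8]
finger_gap: 0.129
t 27.35 tip plinth mm [ 2.3   5.05 31.23] yaw 97.37 F [-3.3 -0.3  4.8] gap 12.1 z [ 0.0069 -0.0206]
```

```bash
python3 -m jog '{"offset":[[0,-0.1,-0.12],[0,-0.1,-0.05],[0,-0.02,0.05],[0,0,0.08],[0,0,0.06]],"twist":[0,0,0,0,0],"claw":[0.5,0.5,0.5,0.5,0.5]}'
python3 -c "
from h import *
tip()"
```

```text
time: 27.98
tcp_pos: [0.5561, 0.0654, 0.0624]
eef_rot: [179.5, 1.2, 97.4]
contact_force: [-1.0, -0.4, 0.3]
finger_gap: 0.124
t 27.98 tip plinth mm [ 2.18  4.76 31.37] yaw 97.35 F [-1.  -0.4  0.3] gap 11.7 z [ 0.0117 -0.0205]
```

```bash
python3 -m jog '{"offset":[[0,0,0.08],[0,0,0.08],[0,0,0.06]],"twist":[0,0,0],"claw":[0.5,0.5,0.5]}'
python3 -c "
from h import *
tip()"
```

```text
time: 28.35
tcp_pos: [0.5562, 0.0654, 0.062]
eef_rot: [179.5, 1.3, 97.4]
contact_force: [-3.2, -0.2, 4.6]
finger_gap: 0.126
t 28.35 tip plinth mm [ 2.27  4.72 31.03] yaw 97.37 F [-3.2 -0.2  4.6] gap 11.8 z [ 0.0113 -0.0206]
```

```bash
python3 -m jog '{"offset":[[0,0,-0.18],[0,0,-0.15],[0.02,-0.05,0],[0,0,0]],"twist":[0,0,0,0],"claw":[0.5,0.5,0.5,0.5]}'
python3 -c "
from h import *
tip()"
```

```text
time: 28.85
tcp_pos: [0.5559, 0.0656, 0.0646]
eef_rot: [179.5, 1.3, 97.4]
contact_force: [-0.2, 0.4, -1.0]
finger_gap: 0.127
t 28.85 tip plinth mm [ 2.    5.02 33.57] yaw 97.36 F [-0.2  0.4 -1. ] gap 11.9 z [ 0.0122 -0.0205]
```

```bash
python3 -m jog '{"offset":[[0.02,-0.14,0],[0,0,0],[0,0,0.12],[0,0,0.1],[0,0,0.1]],"twist":[0,0,0,0,0],"claw":[0.5,0.5,0.5,0.5,0.5]}'
python3 -c "
from h import *
tip()"
```

```text
time: 29.48
tcp_pos: [0.5548, 0.0656, 0.0619]
eef_rot: [179.4, 1.3, 97.4]
contact_force: [-1.8, 1.4, 5.2]
finger_gap: 0.125
t 29.48 tip plinth mm [ 0.97  5.14 30.95] yaw 97.36 F [-1.8  1.4  5.2] gap 11.8 z [ 0.0128 -0.0204]
```

```bash
python3 -m jog '{"offset":[[0,0,-0.18],[0,-0.03,-0.15],[0.15,-0.05,0],[0.15,0,0],[0.15,0,0],[0,0,0]],"twist":[0,0,0,0,0,0],"claw":[0.5,0.5,0.5,0.5,0.5,0.5]}'
python3 -c "
from h import *
tip()"
```

```text
time: 30.22
tcp_pos: [0.5536, 0.0685, 0.0649]
eef_rot: [179.4, 1.5, 97.4]
contact_force: [-0.4, -1.3, -1.1]
finger_gap: 0.122
t 30.23 tip plinth mm [ 0.11  8.06 33.95] yaw 97.39 F [-0.4 -1.3 -1.1] gap 11.5 z [ 0.0133 -0.0238]
```

```bash
python3 -m jog '{"offset":[[-0.13,0,0],[0,0,0.1],[0,0,0.12],[0,0,0.08]],"twist":[0,0,0,0],"claw":[0.5,0.5,0.5,0.5]}'
python3 -c "
from h import *
tip()"
```

```text
time: 30.72
tcp_pos: [0.5537, 0.0683, 0.0624]
eef_rot: [179.4, 1.3, 97.4]
contact_force: [-2.6, -0.8, 7.8]
finger_gap: 0.126
t 30.73 tip plinth mm [ 0.21  7.91 31.44] yaw 97.37 F [-2.6 -0.8  7.8] gap 11.9 z [ 0.0129 -0.0216]
```

Run:
```python
from h import *
from rig import vision,monitor
o=monitor.get_obs()
im=vision.capture("wrist")[:,:,::-1];cv2.imwrite("pics/w8.png",im)
np.save("pics/w8.npy",np.r_[o['tcp_pos'],o['eef_rot']])
cv2.imwrite("pics/w8c.png",cv2.resize(im[165:275,130:300],None,fx=4.7,fy=4.7,interpolation=cv2.INTER_CUBIC))
```

```text
(no output)
```

View pics/w8c.png

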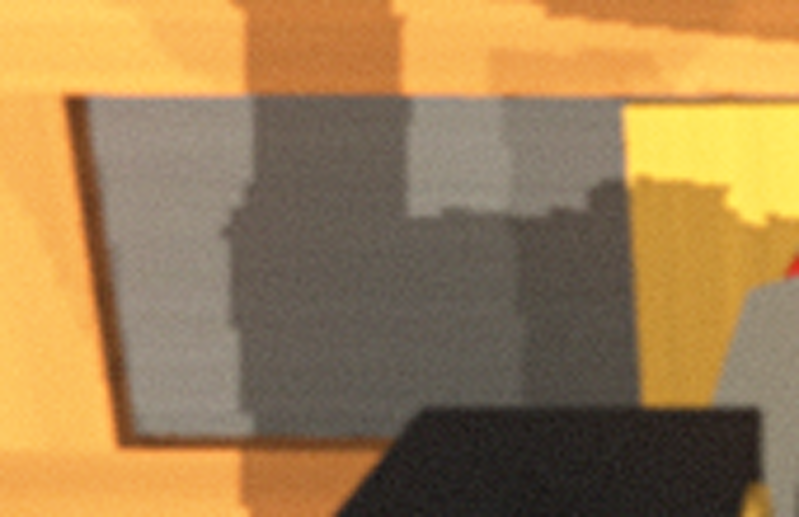

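Run:
```python
from h import *
np.set_printoptions(precision=2,suppress=True)
a=np.load("pics/w8.npy")
f=lambda p:(np.array(p)+.5)/4.7-.5+[130,165]
P=ray('wrist',f([(622,105),(640,400),(64,96),(118,445),(450,97),(700,104)]),.038,a[:3],a[3:])
o=np.array([.5545,.0597]);e=np.array([-.1287,.9917]);x=np.array([.9917,.1287])
for p in P: print((p[:2]-o)@x*1e3,(p[:2]-o)@e*1e3)
```

```text
-28.10019942299552 -32.652457945789756
22.447576326736264 -32.095137931854886
-29.30732134199706 -122.42941483181426
31.549922043675142 -122.43039983399571
-29.31695922494274 -60.096188750732054
-28.298048657048838 -20.209852549535388
```

```bash
python3 -m jog '{"offset":[[-0.03,0,-0.18],[-0.05,-0.0,-0.15],[-0.15,0,0],[-0.05,0,0],[0,0,0]],"twist":[0,0,0,0,0],"claw":[0.5,0.5,0.5,0.5,0.5]}'
python3 -c "
from h import *
tip()"
```

```text
time: 31.4
tcp_pos: [0.5536, 0.0659, 0.0652]
eef_rot: [179.5, 1.3, 97.4]
contact_force: [-1.1, 0.5, -1.3]
finger_gap: 0.126
t 31.4 tip plinth mm [-0.23  5.56 34.23] yaw 97.36 F [-1.1  0.5 -1.3] gap 11.9 z [ 0.0123 -0.0206]
```

```bash
python3 -m jog '{"offset":[[0,0.03,0.1],[0,0,0.15],[0,0,0.1]],"twist":[0,0,0],"claw":[0.5,0.5,0.5]}'
python3 -c "
from h import *
tip()"
```

```text
time: 31.78
tcp_pos: [0.5541, 0.0659, 0.0621]
eef_rot: [179.4, 1.3, 97.4]
contact_force: [-2.7, -0.5, 6.6]
finger_gap: 0.124
t 31.77 tip plinth mm [ 0.32  5.47 31.07] yaw 97.36 F [-2.7 -0.5  6.6] gap 11.6 z [ 0.0124 -0.0206]
```

Pressed at y≈5 the tip always stops after the same ~0.5 mm dip, whatever x is. At y≈7.9 it sits on the rail again. That looks like a shallow recess, not the through hole. The stretch from +8 to +18 hasn't been felt yet, so I'll carry on over it.

```bash
python3 -m jog '{"offset":[[0.03,0,-0.18],[0.1,-0.03,-0.15],[0.2,-0.03,0],[0.15,0,0],[0,0,0.05],[0,0,0.12]],"twist":[0,0,0,0,0,0],"claw":[0.5,0.5,0.5,0.5,0.5,0.5]}'
python3 -c "
from h import *
tip()"
```

```text
time: 32.52
tcp_pos: [0.5534, 0.0694, 0.0637]
eef_rot: [179.4, 1.4, 97.4]
contact_force: [-0.4, -1.7, 0.2]
finger_gap: 0.124
t 32.52 tip plinth mm [ 0.13  8.97 32.71] yaw 97.39 F [-0.4 -1.7  0.2] gap 11.6 z [ 0.0138 -0.0235]
```

```bash
python3 -m jog '{"offset":[[0,0,0.1],[0.1,-0.02,0.05],[0.15,-0.02,0.03]],"twist":[0,0,0],"claw":[0.5,0.5,0.5]}'
python3 -c "
from h import *
tip()"
python3 -m jog '{"offset":[[0.15,-0.02,0.03],[0.15,-0.02,0.03],[0.15,-0.02,0.03]],"twist":[0,0,0],"claw":[0.5,0.5,0.5]}'
python3 -c "
from h import *
tip()"
```

```text
time: 32.9
tcp_pos: [0.5536, 0.0702, 0.0626]
eef_rot: [179.3, 1.6, 97.4]
contact_force: [0.1, -5.5, 2.5]
finger_gap: 0.127
t 32.9 tip plinth mm [ 0.38  9.64 31.62] yaw 97.42 F [ 0.1 -5.5  2.5] gap 11.9 z [ 0.0152 -0.0267]
time: 33.28
tcp_pos: [0.5535, 0.0731, 0.0626]
eef_rot: [179.2, 1.8, 97.4]
contact_force: [0.6, -5.1, 2.6]
finger_gap: 0.128
t 33.27 tip plinth mm [ 0.71 12.47 31.6 ] yaw 97.43 F [ 0.6 -5.1  2.6] gap 12.0 z [ 0.0175 -0.0298]
```

```bash
python3 -m jog '{"offset":[[0.13,-0.05,0.04],[0.13,-0.05,0.04],[0.13,-0.04,0.04]],"twist":[0.001,0,0],"claw":[0.5,0.5,0.5]}'
python3 -c "
from h import *
tip()"
python3 -m jog '{"offset":[[0.13,-0.04,0.04],[0.13,-0.04,0.04],[0.13,-0.04,0.04]],"twist":[0,0,0],"claw":[0.5,0.5,0.5]}'
python3 -c "
from h import *
tip()"
```

```text
time: 33.65
tcp_pos: [0.5532, 0.0754, 0.0626]
eef_rot: [179.1, 2.0, 97.4]
contact_force: [-0.3, -4.7, 3.4]
finger_gap: 0.122
t 33.65 tip plinth mm [ 0.84 14.59 31.62] yaw 97.4 F [-0.3 -4.7  3.4] gap 11.5 z [ 0.021 -0.033]
time: 34.02
tcp_pos: [0.553, 0.0773, 0.0626]
eef_rot: [178.9, 2.3, 97.4]
contact_force: [0.2, -5.8, 3.7]
finger_gap: 0.123
t 34.02 tip plinth mm [ 0.94 16.46 31.62] yaw 97.42 F [ 0.2 -5.8  3.7] gap 11.5 z [ 0.024  -0.0367]
```

```bash
python3 -m jog '{"offset":[[0.13,-0.04,0.04],[0.13,-0.04,0.04],[0.13,-0.04,0.04]],"twist":[0.001,0,0],"claw":[0.5,0.5,0.5]}'
python3 -c "
from h import *
tip()"
python3 -m jog '{"offset":[[0.13,-0.04,0.04],[0.13,-0.04,0.04],[0.13,-0.04,0.04]],"twist":[0,0,0],"claw":[0.5,0.5,0.5]}'
python3 -c "
from h import *
tip()"
```

```text
time: 34.4
tcp_pos: [0.5527, 0.0789, 0.0626]
eef_rot: [178.8, 2.5, 97.4]
contact_force: [-0.2, -5.9, 3.5]
finger_gap: 0.127
t 34.4 tip plinth mm [ 0.97 17.85 31.64] yaw 97.39 F [-0.2 -5.9  3.5] gap 11.9 z [ 0.027  -0.0412]
time: 34.78
tcp_pos: [0.5525, 0.0804, 0.0626]
eef_rot: [178.6, 2.8, 97.4]
contact_force: [0.7, -5.3, 3.9]
finger_gap: 0.124
t 34.77 tip plinth mm [ 0.98 19.26 31.63] yaw 97.42 F [ 0.7 -5.3  3.9] gap 11.7 z [ 0.0299 -0.0457]
```

The rail is flat out to 19 mm, so the dip at 3–6.6 must be the hole after all, with the shank caught on the foot rim. I'll drag the fence back while touching lightly, which also undoes the tilt, until it catches from the other side. Then I'll relieve the push before centring.

```bash
python3 -m jog '{"offset":[[-0.25,0.02,0],[-0.25,0.04,0.02],[-0.25,0.04,0.02],[-0.25,0.04,0.02],[-0.25,0.04,0.02],[-0.25,0.04,0.02]],"twist":[0,0,0,0,0,0],"claw":[0.5,0.5,0.5,0.5,0.5,0.5]}'
python3 -c "
from h import *
tip()"
```

```text
time: 35.52
tcp_pos: [0.554, 0.076, 0.0626]
eef_rot: [178.8, 1.6, 97.2]
contact_force: [-3.4, 7.9, 5.9]
finger_gap: 0.127
t 35.52 tip plinth mm [ 1.89 15.38 31.57] yaw 97.23 F [-3.4  7.9  5.9] gap 11.9 z [ 0.0247 -0.0251]
```

```bash
python3 -m jog '{"offset":[[-0.25,-0.02,-0.03],[-0.25,0,0],[-0.25,0,0.01],[-0.25,0,0.01],[-0.2,0,0.01]],"twist":[-0.003,-0.001,0,0,0],"claw":[0.5,0.5,0.5,0.5,0.5]}'
python3 -c "
from h import *
tip()"
```

```text
time: 36.15
tcp_pos: [0.5548, 0.0689, 0.0626]
eef_rot: [178.8, 1.0, 97.4]
contact_force: [-1.0, 5.3, 3.6]
finger_gap: 0.127
t 36.15 tip plinth mm [ 1.77  8.5  31.6 ] yaw 97.4 F [-1.   5.3  3.6] gap 12.0 z [ 0.0238 -0.0148]
```

```bash
python3 -m jog '{"offset":[[-0.15,-0.08,0.02],[-0.15,-0.08,0.02],[-0.15,-0.08,0.02]],"twist":[0,0,0],"claw":[0.5,0.5,0.5]}'
python3 -c "
from h import *
tip()"
python3 -m jog '{"offset":[[-0.15,-0.03,0.03],[-0.15,-0.03,0.03]],"twist":[0,0],"claw":[0.5,0.5]}'
python3 -c "
from h import *
tip()"
```

```text
time: 36.52
tcp_pos: [0.5545, 0.0656, 0.0625]
eef_rot: [178.5, 0.8, 97.3]
contact_force: [-0.1, 5.5, 2.8]
finger_gap: 0.121
t 36.52 tip plinth mm [ 1.13  5.43 31.52] yaw 97.34 F [-0.1  5.5  2.8] gap 11.4 z [ 0.0271 -0.0109]
time: 36.78
tcp_pos: [0.5546, 0.0635, 0.0622]
eef_rot: [178.5, 0.7, 97.3]
contact_force: [-0.3, 6.2, 3.4]
finger_gap: 0.125
t 36.77 tip plinth mm [ 1.03  3.36 31.18] yaw 97.31 F [-0.3  6.2  3.4] gap 11.8 z [ 0.0279 -0.0085]
```

```bash
python3 -m jog '{"offset":[[-0.12,0,0.03],[-0.12,0,0.03]],"twist":[-0.002,0],"claw":[0.5,0.5]}'
python3 -c "
from h import *
tip()"
python3 -m jog '{"offset":[[-0.1,0,0.03],[-0.1,0,0.03]],"twist":[0,0],"claw":[0.5,0.5]}'
python3 -c "
from h import *
tip()"
```

```text
time: 37.02
tcp_pos: [0.5547, 0.0616, 0.0615]
eef_rot: [178.5, 0.6, 97.4]
contact_force: [-1.2, 5.4, 2.4]
finger_gap: 0.125
t 37.02 tip plinth mm [ 0.87  1.52 30.47] yaw 97.41 F [-1.2  5.4  2.4] gap 11.8 z [ 0.0274 -0.0071]
time: 37.28
tcp_pos: [0.5547, 0.0597, 0.0606]
eef_rot: [178.5, 0.6, 97.4]
contact_force: [-1.0, 5.9, 2.3]
finger_gap: 0.122
t 37.27 tip plinth mm [ 0.6  -0.32 29.57] yaw 97.39 F [-1.   5.9  2.3] gap 11.5 z [ 0.0268 -0.0064]
```

It's descending now (29.6 mm and falling). I'll stop pulling and press down gently.

```bash
python3 -m jog '{"offset":[[0.05,0,0.06],[0.05,0,0.1],[0,0,0.1]],"twist":[0,0,0],"claw":[0.5,0.5,0.5]}'
python3 -c "
from h import *
tip()"
```

```text
time: 37.65
tcp_pos: [0.5541, 0.0596, 0.0571]
eef_rot: [178.6, 0.7, 97.4]
contact_force: [-1.1, 4.1, 1.7]
finger_gap: 0.128
t 37.65 tip plinth mm [-2.000e-02 -4.300e-01  2.613e+01] yaw 97.4 F [-1.1  4.1  1.7] gap 12.0 z [ 0.0257 -0.0084]
```

```bash
python3 -m jog '{"offset":[[0.06,0,0.1],[0.06,0,0.1],[0,0,0.05]],"twist":[0,0,0],"claw":[0.5,0.5,0.5]}'
python3 -c "
from h import *
tip()"
```

```text
time: 38.02
tcp_pos: [0.554, 0.0597, 0.0551]
eef_rot: [178.7, 0.8, 97.4]
contact_force: [-2.1, 3.0, 5.3]
finger_gap: 0.125
t 38.02 tip plinth mm [-0.17 -0.36 24.06] yaw 97.43 F [-2.1  3.   5.3] gap 11.7 z [ 0.0251 -0.0105]
```

```bash
python3 -m jog '{"offset":[[0.08,0,0.12],[0.08,0,0.15],[0.03,0,0.15]],"twist":[0,0,0],"claw":[0.5,0.5,0.5]}'
python3 -c "
from h import *
tip()"
```

```text
time: 38.4
tcp_pos: [0.5541, 0.0597, 0.0531]
eef_rot: [178.7, 1.0, 97.5]
contact_force: [-2.5, 2.5, 7.8]
finger_gap: 0.125
t 38.4 tip plinth mm [-0.07 -0.44 22.1 ] yaw 97.48 F [-2.5  2.5  7.8] gap 11.8 z [ 0.0249 -0.0142]
```

```bash
python3 -m jog '{"offset":[[0.05,0,0.15],[0.05,0,0.15],[0.03,0,0.15]],"twist":[0.001,0,0],"claw":[0.5,0.5,0.5]}'
python3 -c "
from h import *
tip()"
```

```text
time: 38.78
tcp_pos: [0.5542, 0.0598, 0.0519]
eef_rot: [178.8, 1.1, 97.5]
contact_force: [-3.8, 1.9, 9.3]
finger_gap: 0.121
t 38.77 tip plinth mm [-0.03 -0.48 20.95] yaw 97.46 F [-3.8  1.9  9.3] gap 11.4 z [ 0.0242 -0.0168]
```

```bash
python3 -m jog '{"offset":[[0.04,-0.03,0.18],[0.03,-0.02,0.18],[0.02,0,0.18]],"twist":[0.001,0,0],"claw":[0.5,0.5,0.5]}'
python3 -c "
from h import *
tip()"
```

```text
time: 39.15
tcp_pos: [0.5542, 0.0598, 0.0509]
eef_rot: [178.8, 1.2, 97.4]
contact_force: [-5.1, 2.3, 12.1]
finger_gap: 0.124
t 39.15 tip plinth mm [ 0.02 -0.55 19.9 ] yaw 97.44 F [-5.1  2.3 12.1] gap 11.6 z [ 0.0244 -0.0185]
```

Pushed home (tip ≈19.9, 13 N). Now the clockwise quarter turn, in stages, keeping the push on.

```bash
python3 -m jog '{"offset":[[0.01,-0.05,0.15],[0.01,-0.03,0.15],[0,0,0.15]],"twist":[0.12,0.15,0.15],"claw":[0.5,0.5,0.5]}'
python3 -c "
from h import *
tip()"
```

```text
time: 39.52
tcp_pos: [0.5565, 0.0603, 0.051]
eef_rot: [178.0, 0.5, 72.7]
contact_force: [-2.6, 2.1, 8.9]
finger_gap: 0.124
t 39.52 tip plinth mm [ 2.51 -0.36 20.03] yaw 72.66 F [-2.6  2.1  8.9] gap 11.7 z [ 0.0304 -0.018 ]
```

```bash
python3 -m jog '{"offset":[[-0.03,-0.08,0.15],[-0.05,-0.07,0.15],[-0.06,-0.06,0.15]],"twist":[0.15,0.15,0.15],"claw":[0.5,0.5,0.5]}'
python3 -c "
from h import *
tip()"
```

```text
time: 39.9
tcp_pos: [0.5574, 0.0608, 0.0512]
eef_rot: [177.8, -0.8, 46.1]
contact_force: [-3.2, 2.6, 8.8]
finger_gap: 0.126
t 39.9 tip plinth mm [ 3.66  0.09 20.22] yaw 46.05 F [-3.2  2.6  8.8] gap 11.9 z [ 0.037  -0.0167]
```

```bash
python3 -m jog '{"offset":[[-0.08,-0.08,0.15],[-0.12,-0.08,0.15],[-0.15,-0.06,0.15]],"twist":[0.15,0.15,0.15],"claw":[0.5,0.5,0.5]}'
python3 -c "
from h import *
tip()"
```

```text
time: 40.28
tcp_pos: [0.5573, 0.061, 0.0516]
eef_rot: [178.3, -2.1, 19.4]
contact_force: [-0.4, 2.7, 7.3]
finger_gap: 0.123
t 40.27 tip plinth mm [ 3.9   0.19 20.62] yaw 19.45 F [-0.4  2.7  7.3] gap 11.6 z [ 0.0454 -0.0162]
```

```bash
python3 -m jog '{"offset":[[-0.12,-0.05,0.12],[-0.12,-0.03,0.1],[-0.05,0,0.05]],"twist":[0.12,0.1,0.03],"claw":[0.5,0.5,0.5]}'
python3 -c "
from h import *
tip()"
python3 - <<'E'
from rig import vision
import cv2
cv2.imwrite("pics/s9.png",cv2.resize(vision.capture("scene")[150:220,300:400,::-1],None,fx=8,fy=8,interpolation=cv2.INTER_CUBIC))
E
```

```text
time: 40.65
tcp_pos: [0.5559, 0.0608, 0.0519]
eef_rot: [178.8, -2.7, 4.6]
contact_force: [-0.1, 2.2, 3.9]
finger_gap: 0.13
t 40.65 tip plinth mm [ 2.54  0.25 20.94] yaw 4.65 F [-0.1  2.2  3.9] gap 12.2 z [ 0.0484 -0.0169]
```

View pics/s9.png

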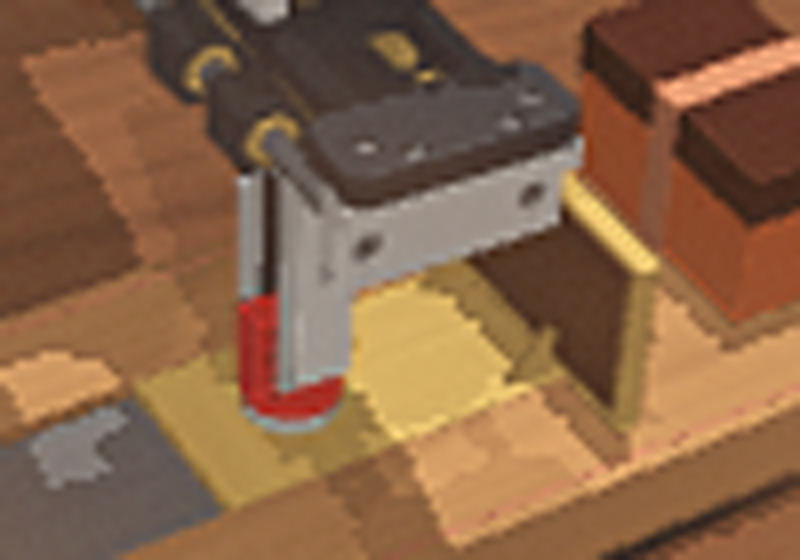

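The wing is turned about 93° and the collar sits on the foot. I'll relax, let go and check.

```bash
python3 -m jog '{"offset":[[0,0,-0.05],[0,0,-0.05],[0,0,0],[0,0,0],[0,0,0]],"twist":[0,0,0,0,0],"claw":[0.5,0.5,2.5,2.5,2.5]}'
python3 -c "
from h import *
tip()"
python3 -m jog '{"offset":[[0,0,-0.5],[0,0,-1.2],[0,0,-2],[0,0,-2.5],[0,0,-2.5],[0,0,-2]],"twist":[0,0,0,0,0,0],"claw":[3,3,3,3,3,3]}'
python3 - <<'E'
from h import *
from rig import vision,monitor
tip()
o=monitor.get_obs();np.save("pics/w10.npy",np.r_[o['tcp_pos'],o['eef_rot']])
cv2.imwrite("pics/w10.png",vision.capture("wrist")[:,:,::-1])
cv2.imwrite("pics/s10.png",cv2.resize(vision.capture("scene")[140:240,270:430,::-1],None,fx=5,fy=5,interpolation=cv2.INTER_CUBIC))
E
```

```text
time: 41.32
tcp_pos: [0.5553, 0.0593, 0.0512]
eef_rot: [178.7, -2.6, 4.7]
contact_force: [-0.4, -0.3, 1.2]
finger_gap: 0.266
t 41.33 tip plinth mm [ 1.7  -1.33 20.27] yaw 4.7 F [-0.4 -0.3  1.2] gap 25.0 z [ 0.047  -0.0196]
time: 42.08
tcp_pos: [0.5491, 0.0612, 0.1633]
eef_rot: [178.6, -2.5, 4.7]
contact_force: [-0.3, 0.7, 0.2]
finger_gap: 0.318
t 42.08 tip plinth mm [ -4.2    1.38 132.38] yaw 4.7 F [-0.3  0.7  0.2] gap 29.9 z [ 0.0456 -0.0202]
```

View pics/s10.png

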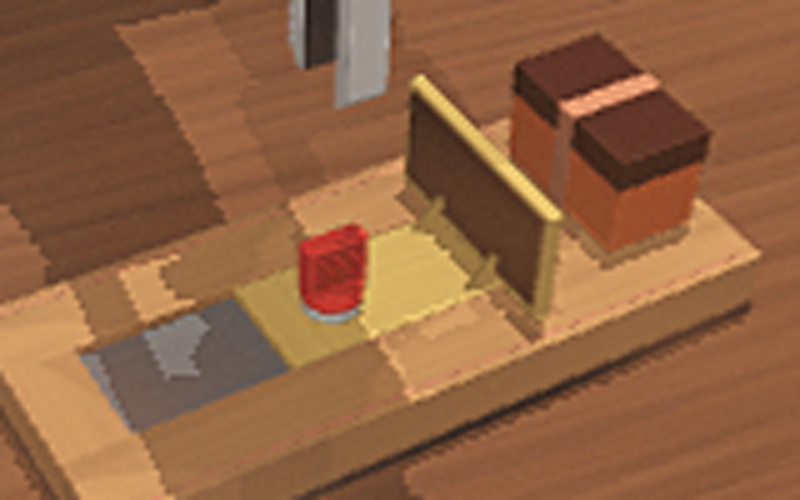

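View pics/w10.png

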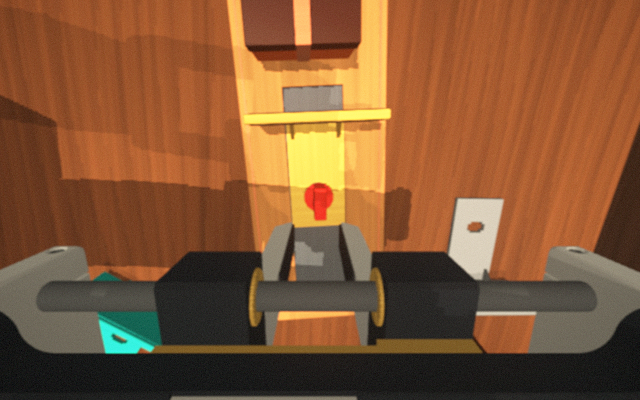

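Released: the screw stands with its wing along the plinth's y, at (319,200) in the wrist view, and the fence and gift box are in place. I'll retract for a clear check of the angle and height.

```bash
python3 -m jog '{"offset":[[0,0,-2],[-2,0,-2],[-3,0,-1],[-3,1,0],[-3,2,0],[-2,2,0],[0,0,0]],"twist":[0,0,0,0,0,0,0],"claw":[3,3,3,3,3,3,3]}'
python3 - <<'E'
from h import *
from rig import vision,monitor
o=monitor.get_obs();np.save("pics/w11.npy",np.r_[o['tcp_pos'],o['eef_rot']])
t=vision.capture("top")[:,:,::-1];cv2.imwrite("pics/t11f.png",t)
cv2.imwrite("pics/t11.png",cv2.resize(t[165:275,220:450],None,fx=3.4,fy=3.4,interpolation=cv2.INTER_CUBIC))
w=vision.capture("wrist")[:,:,::-1];cv2.imwrite("pics/w11.png",w)
s=vision.capture("scene")[:,:,::-1];cv2.imwrite("pics/s11.png",s)
cv2.imwrite("pics/s11c.png",cv2.resize(s[180:215,310:360],None,fx=14,fy=14,interpolation=cv2.INTER_CUBIC))
E
```

```text
time: 43.05
tcp_pos: [0.4175, 0.0008, 0.2084]
eef_rot: [178.6, -2.6, 4.8]
contact_force: [1.7, -0.5, -0.3]
finger_gap: 0.319
```

View pics/t11.png

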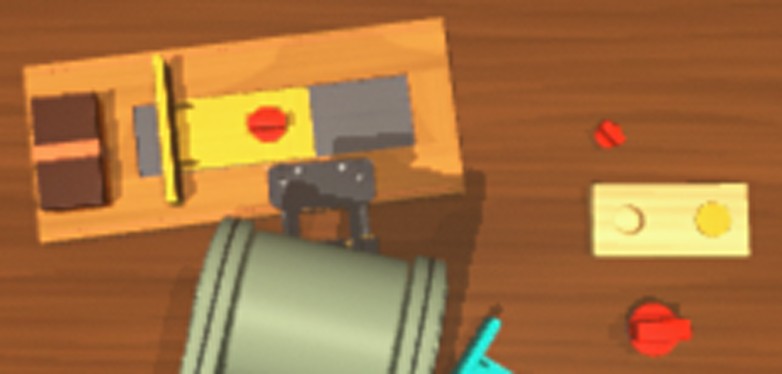

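View pics/w11.png

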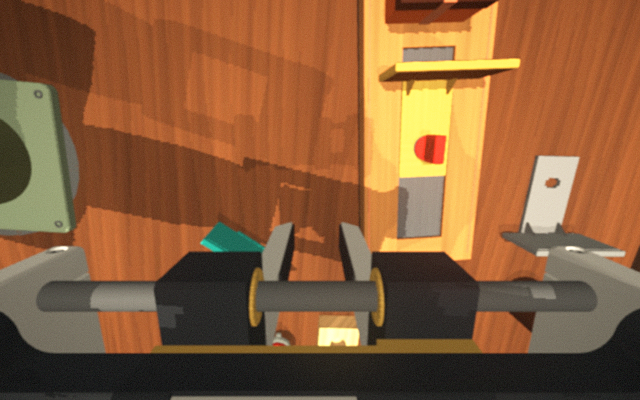

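View pics/s11c.png

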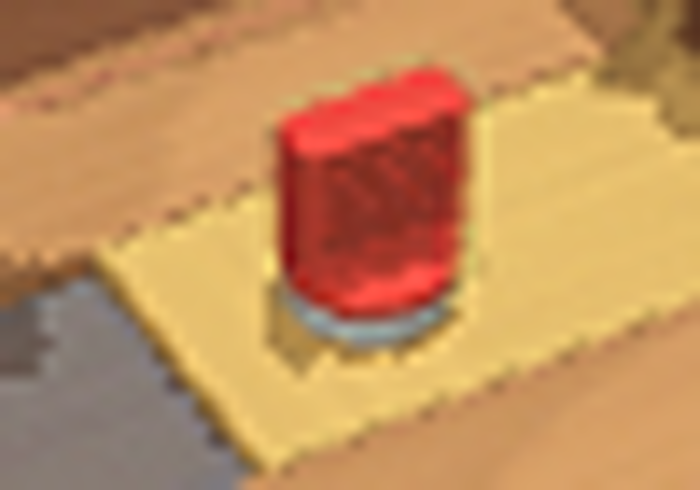

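Run:
```python
from h import *
np.set_printoptions(precision=4,suppress=True)
f=lambda p:(np.array(p)+.5)/14-.5+[310,180]
for z in (.0795,.0825):
    P=ray('scene',f([(285,130),(430,72),(470,100),(320,152)]),z);d=P[1]+P[2]-P[0]-P[3]
    print(z,P.mean(0),"wing dir",np.degrees(np.arctan2(d[1],d[0])),"len",np.linalg.norm(d)/2)
g=lambda p:(np.array(p)+.5)/3.4-.5+[220,165]
P=ray('top',g([(248,125),(288,125),(267,107),(267,143)]),.045);print("flange",P.mean(0))
```

```text
0.0795 [0.5576 0.0602 0.0795] wing dir 96.96443721250388 len 0.028387527645154974
0.0825 [0.5606 0.0588 0.0825] wing dir 96.96443721250381 len 0.028244433117321943
flange [0.5548 0.0589 0.045 ]
```

```bash
python3 -c "
from rig import arm
print(arm.sign_off())"
```

```text
the job is handed in; nothing more can be done
None
```

I slid the fence over the rail hole, and the thumbscrew is down through both holes, turned a quarter turn clockwise and let go. I handed the job in at about 43 s.

**How it went:** I dragged the fence along the groove with the tip of the red screw from the fixings block, touching the rail lightly. The first pass stopped at about +6.6 mm on what turned out to be a false lead. I then overshot to about +19 mm and came back, and the screw dropped through near plinth y ≈ 0. I pushed it to about 20 mm (home is 19.5 mm), turned it about 93° and released it.

**Forces:** the highest readings I saw were about 13 N pressing the screw home and 8 N sideways. Readings were taken only at the end of each short move.

**Last checks:**
- **Lock angle:** after release the wing points at 97.0°, and the plinth's y axis is at 97.4°. It stayed turned with the robot clear.
- **Left alone:** the fence is still in its groove. The gift box and plug look unmoved. The jar and card stand were never approached, but I did not re-measure them.

**Not settled or not in agreement:**
- **Height:** the camera views are too coarse (about 3 mm) to separate locked from unlocked height. The lock is judged from the angle holding and from how far the screw was pushed.
- **First catch:** I never fully explained the catch and 0.5 mm dip at y ≈ 3 to 6.6 mm.
- **Tool tilt:** the tool leaned up to about 3° by the end. Its position readings during the turn were 2–4 mm off where the hole allows.

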